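Rest a setting bar across a sprung span gauge

TASK

Take the aluminium bar that stands on edge in the slotted rack, lay it down flat on the cork mat and let go of it, then take it again across its width and rest it flat and square across the two rests of the span gauge, centred on their width: press the sprung stop back with the bar's end so that the bar comes down in front of the fixed step and stays held lengthwise between step and stop. Do not disturb the dish of nuts, the spool, the calipers case or the magnetic base.

Things in the scene. Friction and masses are not known exactly. Their poses are not given: they have to be found in the camera images.
- bar_mid (a point): Centre of the loose plain aluminium bar, 200 mm long (its x axis), 12 mm thick (y), 30 mm wide (z), about 0.19 kg, ends and faces alike. At the start it stands on edge in the rack (z axis up, centre 45 mm, underside 30 mm above the table); lying flat its y axis is upright, either face up.
- rack: Fixed grey plastic rack, foot 190 x 50 mm, 8 mm thick; origin: centre of its underside, x along the bar. Two blocks, centred 75 mm either side of the middle, 25 mm long and 42 mm high, carry the bar in 15 mm wide, 12 mm deep slots, open above and at the ends (slot floor 30 mm up). The bar's middle 125 mm is free.
- mat: Fixed thin cork mat, 250 mm (x) by 150 mm (y), 4 mm thick, on the table; origin: centre of its underside.
- gauge: Fixed steel span gauge; origin: centre of its underside, midway between its rests; x runs along the span from the fixed step to the sprung stop, z up. Base plate 12 mm high, 66 mm wide, from x = -125 to +175 mm, with an aluminium back plate 62 mm high at the +x end. A seated bar has its centre at x = 0, y = 0, 56 mm above the table.
- gauge_mid (a point): Point in the gap midway between the gauge's two rests, level with their flat tops (50 mm above the table). The rests are steel blocks 25 mm long (x) and 50 mm wide (y), centred 67.5 mm to either side along the gauge's x; 110 mm of open gap lies between them.
- step_face (a point): Point on the inner face of the gauge's fixed step, at x = -100 mm of the gauge, 53 mm above the table. The step is a steel block 16 mm long and 50 mm wide, its top 56 mm above the table (6 mm above the rests); the bar's end belongs against this face.
- stop_face (a point): Point on the inner face (looks to the gauge's -x) of the sprung stop, a steel block 46 mm wide, 20 mm long, its top 85.5 mm above the table, this point 60 mm above the table. With the stop at rest the face is at x = +92 mm of the gauge, 192 mm from the fixed step; so a seated bar holds it 8 mm back.
- stop (a joint): How far the sprung stop is pushed back along the gauge's +x, in m: 0 at rest, 0.008 with the bar seated (second mark on the rails), 0.024 at its end. The spring pushes back with 3 N at 0, 4.6 N at 0.008 and 7.8 N at 0.024.
- dish: White ceramic dish of hex nuts, 112 mm across, 34 mm high; origin: centre of its underside. Leave alone.
- spool: Teal spool standing on end, 64 mm across, 50 mm high; origin: centre of its underside. Leave alone.
- case: Grey hard calipers case with a latch, 240 x 90 x 31 mm; origin: centre of its underside. Leave alone.
- magbase: Small steel magnetic base, 58 x 50 mm, 80 mm high with its stub, on a 6 mm steel plate (110 x 90 mm); origin: centre of its underside. Leave alone.
Mind the look-alikes: they are no part of the job. What is meant by the part that bears bar_mid is not green, and is the smaller of those in its own colour.

How it is judged:
On the way:
1. the bar lies flat on the cork mat, let go (angle between the y axis of bar_mid and the z axis of mat, either way round below 0.08 rad and x of bar_mid in the frame of mat between -0.09 and 0.09 m and y of bar_mid in the frame of mat between -0.07 and 0.07 m and z of bar_mid in the frame of mat between 0.006 and 0.014 m and contact force between bar and the fingers below 0.1 N), for 0.2 s.
At the end, for the whole second after the job is handed in: The let-go bar rests flat (2 degrees) and square (4.5 degrees) across both rests, within 10 mm of mid-width, its end at the fixed step (centre within 4 mm lengthwise; height -3 to +2.5 mm), holding the sprung stop 5 to 11 mm back (angle between the y axis of bar_mid and the z axis of gauge, either way round below 0.035 rad and angle between the x axis of bar_mid and the x axis of gauge, either way round below 0.08 rad and x of bar_mid in the frame of gauge between -0.004 and 0.004 m and y of bar_mid in the frame of gauge between -0.01 and 0.01 m and z of bar_mid in the frame of gauge between 0.053 and 0.0585 m and value of joint stop between 0.005 and 0.011 m and linear speed of bar below 0.02 m/s); the robot touches nothing.
It fails at once if the dish of nuts is moved by more than 20 mm or tipped (distance of dish from where it was at the start of the episode above 0.02 m or angle between dish's own z axis and vertical above 0.3 rad).
It fails at once if the spool is moved by more than 20 mm or tipped (distance of spool from where it was at the start of the episode above 0.02 m or angle between spool's own z axis and vertical above 0.3 rad).
It fails at once if the calipers case is moved by more than 20 mm or tipped (distance of case from where it was at the start of the episode above 0.02 m or angle between case's own z axis and vertical above 0.3 rad).
It fails at once if the magnetic base is moved by more than 20 mm or tipped (distance of magbase from where it was at the start of the episode above 0.02 m or angle between magbase's own z axis and vertical above 0.3 rad).
It also fails if it takes over 66 s, if anything falls off the work surface, if the arm or the gripper's body presses on something with over 40 N, if the wrist force passes 120 N, or if a joint passes its speed limit or range.

ROBOT

A 7-joint arm with a two-finger parallel gripper is mounted at the origin on the work surface. World frame = base frame: x ahead of the robot, y to its left, z up, the work surface at z = 0. Lengths are in m, angles in rad, forces in N, time in s.
With the tool pointing down it reaches from about 0.35 to 0.9 m from the base axis. Payload 8.1 kg.
Tool frame: the origin (TCP) lies on the centre line of the jaws, within the pads' length; the fingertips stand 22 mm ahead of it and the grasp point (between the pads) lies 3 mm ahead of it (arm.finger_overhang is the distance from the TCP to the fingertips, in m); z points along the fingers, y is the direction in which the jaws open and shut (so a half turn about z gives the same grasp; the last joint's range is limited). The gripper opens to 92 mm and grips with 3 to 60 N. Pads are 19 mm wide; open, the fingers measure 130 mm over their backs; the gripper's body (75 mm by 190 mm) begins 47 mm behind the grasp point.
Start: joints at [-1.244, 0.434, 0.025, 1.573, -0.012, 1.134, -0.075], TCP at [0.26, 0.568, 0.249] pointing down, gripper open.
Joint ranges: [-2.62, 2.62], [-0.44, 2.09], [-1.27, 1.32], [0.08, 2.57], [-1.32, 4.46], [0.12, 2], [-2.74, 2.74]. Speed limits (rad/s): [2.22, 2.22, 3.01, 3.01, 3.14, 3.14, 3.14].

INTERFACE

Orientations are given as a rotation vector (axis times angle).
In Python, from cell import arm gives the robot as it stands. The module is installed in compiled form; this text tells all that it offers.
- The arm moves only by the tool step_arm, never from a script. Its argument "plan" is a list of rows, each an object of numbers: "wx", "wy", "wz": the turn, a rotation vector about the tool's x, y, z in units of 6 degrees (1.0 is 6 degrees); "tx", "ty", "tz": the shift along the tool's x, y, z in cm; "hand": the opening, from 0 (shut) to 1 (fully open). A call has exactly 10 rows; each row shifts and turns the commanded pose from where the row before left it, along the tool's axes as they then stand; what a row does not reach is not made up. A row lasts 1/12 s, in which the tool goes at most 41.7 mm and 7.16 degrees, less where a joint would pass 70% of its speed; a pose out of reach is approached as far as the arm can. A call is refused whole if a number of a shift passes 4.17 or a number of a turn 1, either way. A call with a gripper value outside its range is refused whole. The fingers move at their own pace and stop on an object; "force" is the grip in N (left out, the last holds). Time passes only in rows, so rows that do not move let the fingers close, or fill a call up. It gives the time, the measured TCP pose, the force and the opening at its end, in the units of the state.
- arm.observe(): the state, without advancing time (a new reading comes with each control period).
- arm.get_image(name): name is "scene" or "side" or "wrist"; returns (picture, depth): 400x640x3 uint8, red, green, blue; 400x640 float32, m along the optical axis (not along the pixel's ray), 0 where there is no reading.
- arm.calibration(name): a dict with "mtx" (3x3 intrinsics, pixels), "R" (3x3) and "t" (3): a world point X has camera coordinates R X + t. Camera axes: x right, y down, z forward; pixel columns grow to the right and rows downward; lengths in m; the calibration is good to about 2 mm. A picture is of the moment at which its call begins: read the wrist's pose just before it. calibration takes no time and is no camera call; for the wrist camera it gives the pose at the moment of the call.
- arm.sign_off(): hands the job in, once; it reports no verdict.
The state is a dict: "clock": time; "joints": joint angles; "dq": joint speeds; "joint_efforts": joint torques, N m; "position": TCP position; "ee_rot": TCP orientation; "force": force on the tool from outside, world axes, zero at the start; "ft_torque": the same for the moment, N m; "width": opening from 0.0 (shut) to 1.0 (fully open).
Only numpy, scipy, OpenCV 4.12 (cv2) and the standard library are available. Lean on these libraries where they do the work, as an engineer would, in place of code of your own. Each camera call takes 0.05 s, during which the arm holds its last target.

## Working session

There is one attempt and no reset: what is moved stays moved. The work goes in short steps, Python scripts to look and compute and a tool call to move; the robot and the scene stay as the last step left them, time stands still between calls to the robot, and variables do not carry over. Pictures are saved under pics/ and viewed, and the job is handed in when it is done.

Besides the shell and the picture viewer there is one more tool, called after "Request:" as a command line: name --argument value ..., lists and objects as JSON in quotes. step_arm: Moves the arm, as the interface text tells. Its arguments: {"type":"object","properties":{"plan":{"type":"array"},"force":{"type":"number"}},"required":["plan"]}

```bash
mkdir -p pics; ls; python3 - <<'E'
from cell import arm
import cv2
print(arm.observe())
for n in ("scene","side","wrist"):
    c=arm.calibration(n); p,d=arm.get_image(n)
    cv2.imwrite(f"pics/{n}0.png",p[:,:,::-1]); 
    import numpy as np
    np.savez(f"{n}0.npz",p=p,d=d,**c); print(n,c)
E
```

```text
pics
{'clock': 0.0, 'joints': array([-1.24360733,  0.43521372,  0.02497099,  1.57410273, -0.01160782,
        1.13398152, -0.07509567]), 'dq': array([ 0.00201073, -0.00033612,  0.00118265,  0.0001311 , -0.00095226,
       -0.00223738,  0.00215624]), 'joint_efforts': array([ 7.61804113e-04, -6.67859459e+01,  9.85073335e-01, -3.14458787e+01,
       -6.06192020e-02,  4.30799474e-02,  1.32711134e-04]), 'position': array([0.26027221, 0.56770522, 0.24794849]), 'ee_rot': array([-6.69986762e-01, -3.06911299e+00,  2.43029017e-03]), 'force': array([ 0.34283454, -0.10042317,  0.2291964 ]), 'ft_torque': array([0.02067314, 0.01239051, 0.00870691]), 'width': 1.0024070110324068}
scene {'mtx': array([[390.2640084 ,   0.        , 321.74460233],
       [  0.        , 390.2640084 , 201.3450334 ],
       [  0.        ,   0.        ,   1.        ]]), 'R': array([[ 0.80895301,  0.58783852, -0.00639574],
       [ 0.34688346, -0.48609018, -0.80211483],
       [-0.4746229 ,  0.64665463, -0.59713557]]), 't': array([-0.38239263, -0.10345644,  1.57444929])}
side {'mtx': array([[476.6589112 ,   0.        , 327.46027448],
       [  0.        , 476.6589112 , 198.73995862],
       [  0.        ,   0.        ,   1.        ]]), 'R': array([[ 0.91369928, -0.40637029,  0.00410015],
       [-0.20659297, -0.47315288, -0.85641445],
       [ 0.34996138,  0.7816582 , -0.51627269]]), 't': array([-0.44717649,  0.15888075,  1.39746107])}
wrist {'mtx': array([[313.28929799,   0.        , 321.63295966],
       [  0.        , 313.28929799, 201.59888619],
       [  0.        ,   0.        ,   1.        ]]), 'R': array([[ 0.41663553,  0.90907288, -0.00115595],
       [ 0.87947226, -0.40274682,  0.25362087],
       [ 0.2300943 , -0.10668409, -0.96730301]]), 't': array([-0.62348212, -0.03118013,  0.38817992])}
```

View pics/scene0.png

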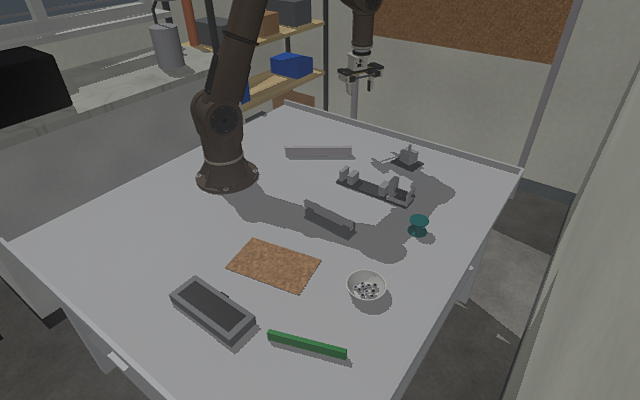

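View pics/side0.png

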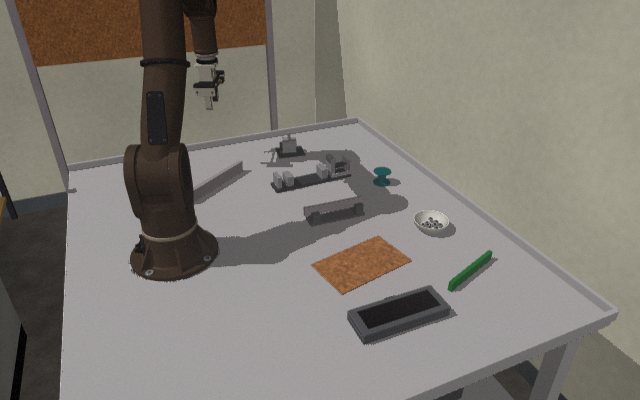

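View pics/wrist0.png

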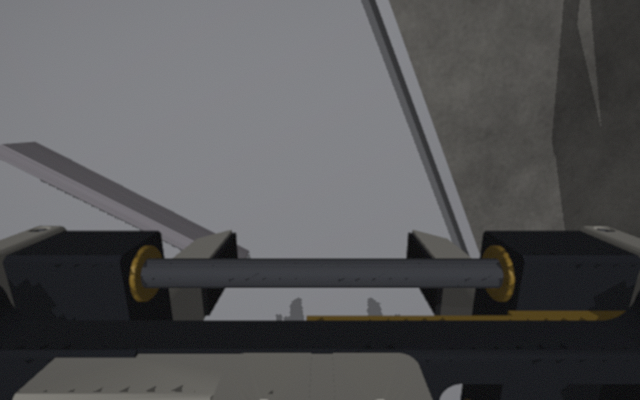

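Candidates in the scene picture: the grey bar in the rack at (330,218), a longer grey bar at (318,153), and a green bar at (307,345). The bar I want is not green and is the smaller grey one, so it should be (330,218). I'll check it in a close crop.

```bash
cat > h.py <<'E'
import numpy as np, cv2
def cloud(f):
    z=np.load(f); d=z['d'].astype(float); m=z['mtx']; v,u=np.mgrid[:d.shape[0],:d.shape[1]]
    c=np.stack([(u-m[0,2])/m[0,0]*d,(v-m[1,2])/m[1,1]*d,d],-1)
    W=(c-z['t'])@z['R']; W[d<=0]=np.nan
    return z['p'],d,W
def rect(P): return cv2.minAreaRect(np.ascontiguousarray(P[:,:2]*1000,dtype=np.float32))
E
python3 - <<'E'
from h import *
for n,(a,b,c,d) in dict(scene=(270,130,460,260),side=(180,120,410,240)).items():
    p,_,W=cloud(n+"0.npz"); q=cv2.resize(p[b:d,a:c,::-1],None,fx=3.4,fy=3.4,interpolation=cv2.INTER_CUBIC); cv2.imwrite(f"pics/{n}crop.png",q)
    print(n)
    for lab,pts in dict(scene=dict(bar=(330,218),long=(318,153),mat=(273,265),spool=(418,220),dish=(366,290),case=(212,310),mag=(408,157)),side=dict(bar=(335,207),long=(218,178),mat=(361,263),spool=(382,175),dish=(432,223),mag=(288,145)))[n].items():
        print(lab,W[pts[1],pts[0]].round(3))
    hsv=cv2.cvtColor(p,cv2.COLOR_RGB2HSV)
    # mat: brown
    m=(hsv[...,0]<20)&(hsv[...,1]>90)&(abs(W[...,2]-0.004)<0.02)
    print('mat',m.sum(),rect(W[m]))
    # above-table points
    m=(W[...,2]>0.012)&(W[...,2]<0.1)&(W[...,0]>0.15)&(W[...,0]<1.)&(abs(W[...,1])<.8)
    k,L=cv2.connectedComponents(m.astype(np.uint8))
    for i in range(1,k):
        s=L==i
        if s.sum()>40:
            Q=W[s]; r=rect(Q); print(s.sum(),np.round(r[0]),np.round(r[1]),round(r[2],1),'zmax',np.nanpercentile(Q[:,2],98).round(3))
E
```

```text
scene
bar [ 0.52  -0.018  0.038]
long [0.201 0.346 0.01 ]
mat [ 0.484 -0.265  0.003]
spool [0.765 0.13  0.047]
dish [ 0.767 -0.199  0.02 ]
case [ 0.48  -0.494  0.027]
mag [0.554 0.491 0.04 ]
mat 2920 ((479.581787109375, -259.416748046875), (248.98562622070312, 150.57647705078125), 10.80160140991211)
2064 [819. 321.] [ 662. 1389.] 35.4 zmax 0.027
248 [542. 515.] [54. 65.] 73.8 zmax 0.079
375 [232. 366.] [211.  25.] 34.6 zmax 0.044
280 [443. 239.] [101.  64.] 2.6 zmax 0.056
588 [617. 242.] [159.  69.] 5.6 zmax 0.085
644 [504. -13.] [ 56. 201.] 87.9 zmax 0.061
241 [767. 130.] [62. 60.] 71.2 zmax 0.052
708 [ 761. -191.] [112. 110.] 76.8 zmax 0.035
2827 [ 464. -485.] [ 95. 243.] 89.4 zmax 0.033
959 [ 371. -700.] [441.  13.] 0.1 zmax 0.027
670 [ 733. -424.] [200.  16.] 19.4 zmax 0.032
side
bar [ 0.507 -0.02   0.043]
long [0.209 0.34  0.034]
mat [ 0.476 -0.265  0.004]
spool [0.75  0.104 0.047]
dish [ 0.779 -0.176  0.004]
mag [0.532 0.494 0.041]
mat 2927 ((239.23410034179688, -208.69439697265625), (230.81594848632812, 771.199462890625), 77.38780212402344)
4757 [572.   1.] [ 814. 1434.] 1.1 zmax 0.052
616 [610. 248.] [ 77. 152.] 90.0 zmax 0.087
439 [232. 368.] [212.  29.] 35.2 zmax 0.046
167 [762. 125.] [65. 58.] 60.9 zmax 0.055
429 [463. 240.] [162.  71.] 1.6 zmax 0.058
722 [502. -22.] [ 40. 200.] 87.0 zmax 0.063
565 [ 758. -192.] [115. 111.] 32.1 zmax 0.037
396 [ 729. -426.] [203.  16.] 19.6 zmax 0.034
3116 [ 463. -487.] [ 97. 242.] 89.0 zmax 0.035
```

```bash
sleep 0
```

```text
(no output)
```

View pics/scenecrop.png

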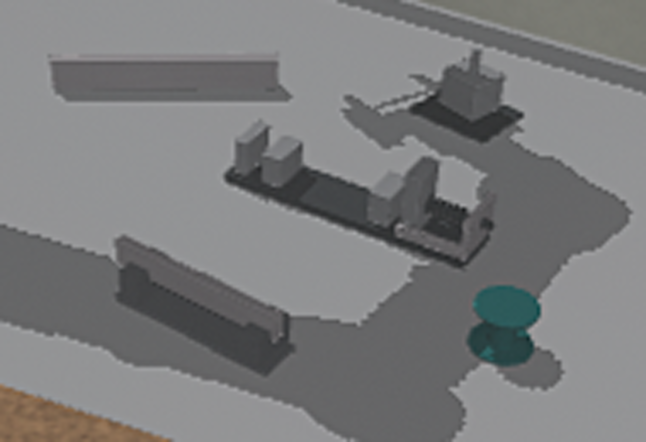

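View pics/sidecrop.png

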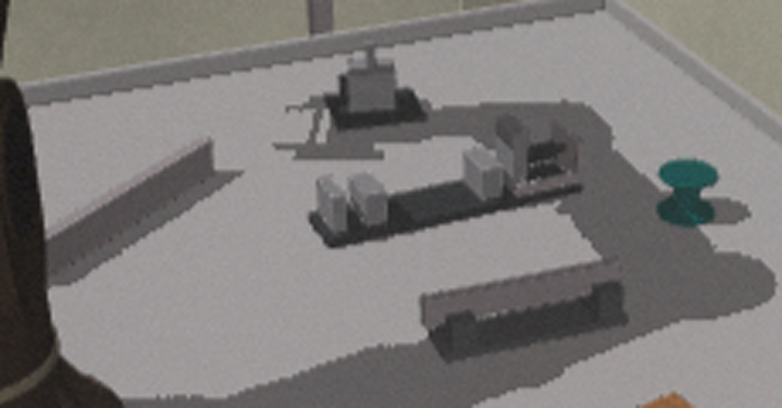

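The crop confirms it: the rack bar at (330,218) sits in two blocks and is shorter than the loose grey one. Next I'll measure the rack bar and gauge precisely.

```bash
python3 - <<'E'
from h import *
def line(Q):
    c=np.median(Q,0); 
    vx,vy,x,y=cv2.fitLine(np.float32(Q[:,:2]),cv2.DIST_HUBER,0,1e-4,1e-4).ravel()
    if vx<0: vx,vy=-vx,-vy
    s=(Q[:,:2]-[x,y])@[vx,vy]; return (x,y),np.degrees(np.arctan2(vy,vx)),np.percentile(s,[0,1,99,100])
for n in("scene","side"):
    p,_,W=cloud(n+"0.npz")
    def box(a,b,c,d,z0,z1):
        m=(W[...,0]>a)&(W[...,0]<b)&(W[...,1]>c)&(W[...,1]<d)&(W[...,2]>z0)&(W[...,2]<z1); return W[m]
    print(n)
    Q=box(.38,.63,-.08,.05,.045,.075)
    (x,y),a,s=line(Q); ca,sa=np.cos(np.radians(a)),np.sin(np.radians(a)); mid=(s[1]+s[2])/2
    print('bar line',x,y,'ang',a,s.round(3),'mid',x+mid*ca,y+mid*sa,'n',len(Q))
    T=box(.38,.63,-.08,.05,.055,.075); print(' top pts',len(T),line(T))
    L=box(.19,.6-.3,.2,.5,.01,.1);print(' long z',np.nanpercentile(box(.1,.35,.25,.45,.01,.1)[:,2],[50,99]))
    G=box(.35,.74,.18,.31,.005,.1); r=rect(G);print('gauge rect',r)
    B=box(.35,.75,.18,.31,.007,.016); r=rect(B);print('base rect',r, line(B))
    for z in((.044,.054),(.054,.06),(.06,.082),(.08,.095)):
        Q=box(.35,.74,.18,.31,*z); h=np.histogram(Q[:,0],bins=np.arange(.38,.74,.01))[0]; print(z,[(round(.38+.01*i,2),int(k)) for i,k in enumerate(h) if k>4])
E
```

```text
scene
bar line 0.49713784 -0.016269756 ang -3.1008615 [-0.093 -0.092  0.107  0.108] mid 0.5044699924349794 -0.01666696197627549 n 291
 top pts 175 ((np.float32(0.48179787), np.float32(-0.01251701)), np.float32(-2.9940825), array([-0.07735791, -0.07705184,  0.12094324,  0.12276442]))
 long z [0.02978244 0.04376623]
gauge rect ((541.6978149414062, 245.64431762695312), (309.5772705078125, 72.1434555053711), 1.2698695659637451)
base rect ((535.611083984375, 245.04440307617188), (297.3801574707031, 71.21369934082031), 1.269869327545166) ((np.float32(0.5381849), np.float32(0.23870784)), np.float32(2.1861808), array([-0.15125206, -0.14799699,  0.14556741,  0.14653205]))
(0.044, 0.054) [(0.39, 7), (0.4, 19), (0.43, 20), (0.44, 19), (0.45, 14), (0.56, 10), (0.57, 23), (0.58, 19), (0.6, 6), (0.61, 13), (0.62, 12), (0.63, 8), (0.64, 5), (0.65, 7), (0.66, 6), (0.68, 19)]
(0.054, 0.06) [(0.4, 16), (0.61, 8), (0.67, 6), (0.68, 14)]
(0.06, 0.082) [(0.6, 12), (0.61, 22), (0.62, 15), (0.67, 7), (0.68, 10)]
(0.08, 0.095) [(0.6, 19), (0.61, 25)]
side
bar line 0.49975556 -0.01660073 ang -2.7743459 [-0.0
[... 275 characters left out ...]
9287109375, 238.33682250976562), (122.6368408203125, 378.4898376464844), 84.50201416015625)
base rect ((529.103515625, 254.4556884765625), (298.7304382324219, 104.03874206542969), 3.436835289001465) ((np.float32(0.5121119), np.float32(0.23598807)), np.float32(5.389301), array([-0.13191744, -0.12904491,  0.16474245,  0.16793542]))
(0.044, 0.054) [(0.39, 15), (0.42, 9), (0.43, 25), (0.44, 19), (0.45, 7), (0.56, 21), (0.57, 20), (0.58, 18), (0.59, 6), (0.6, 8), (0.61, 5), (0.63, 8), (0.64, 8), (0.65, 7), (0.66, 6), (0.67, 24)]
(0.054, 0.06) [(0.39, 20), (0.4, 14), (0.6, 11), (0.67, 15)]
(0.06, 0.082) [(0.6, 29), (0.61, 11), (0.67, 13), (0.68, 7)]
(0.08, 0.095) [(0.59, 6), (0.6, 20), (0.61, 12)]
```

```bash
cat > g.py <<'E'
from cell import arm
import numpy as np
from scipy.spatial.transform import Rotation as R
def tgt(yaw,tilt=0): # tool x at yaw (deg), z down, then turn about tool x by tilt deg
    c,s=np.cos(np.radians(yaw)),np.sin(np.radians(yaw))
    M=np.array([[c,s,0],[s,-c,0],[0,0,-1]]).T
    M=np.column_stack([[c,s,0],[s,-c,0],[0,0,-1]])
    return R.from_matrix(M)*R.from_rotvec([np.radians(tilt),0,0])
def go(p,yaw,tilt=0):
    o=arm.observe(); R0=R.from_rotvec(o['ee_rot']); T=tgt(yaw,tilt)
    w=(R0.inv()*T).as_rotvec(); d=np.array(p)-o['position']
    print('pos',o['position'].round(4),'t',round(o['clock'],2),'turn units',(np.degrees(w)/6).round(3),'shift cm in target axes',(T.inv().apply(d)*100).round(2),'in present axes',(R0.inv().apply(d)*100).round(2),'w',round(o['width'],3),'F',o['force'].round(1))
E
python3 - <<'E'
from g import *
o=arm.observe(); c=arm.calibration('wrist'); cam=-c['R'].T@c['t']; R0=R.from_rotvec(o['ee_rot'])
print('cam in tool',R0.inv().apply(cam-o['position']),'view axis in tool',R0.inv().apply(c['R'][2]))
go((.51,.24,.25),182); go((.503,-.015,.25),177.1)
E
```

```text
cam in tool [ 0.06836475 -0.00084636 -0.13466949] view axis in tool [-2.53496385e-01  3.10827735e-04  9.67336284e-01]
pos [0.2603 0.5678 0.2481] t 0.15 turn units [-1.200e-02 -2.000e-03 -4.438e+00] shift cm in target axes [-23.81 -33.63  -0.19] in present axes [-36.36 -19.39  -0.16] w 1.001 F [-0.7  0.7 -1.1]
pos [0.2603 0.5678 0.2481] t 0.15 turn units [-1.200e-02 -1.000e-03 -3.622e+00] shift cm in target axes [-27.18 -56.98  -0.19] in present axes [-46.35 -42.86  -0.13] w 1.001 F [-0.7  0.7 -1.1]
```

Request:
step_arm --plan '[{"wz": -0.88}, {"wz": -0.88}, {"wz": -0.88}, {"wz": -0.88}, {"wz": -0.88}, {"tx": -2.8, "ty": -2.8}, {"tx": -2.8, "ty": -2.8}, {"tx": -2.8, "ty": -2.8}, {"tx": -2.8, "ty": -2.8}, {"tx": -2.8, "ty": -2.8}]'

```text
invalid input at $.plan[0]: expected keys wx, wy, wz, tx, ty, tz, hand
```

Request:
step_arm --plan '[{"tx": -2.8, "ty": -2.8}, {"tx": -2.8, "ty": -2.8}, {"tx": -2.8, "ty": -2.8}, {"tx": -2.8, "ty": -2.8}, {"tx": -2.8, "ty": -2.8}, {"tx": -2.8, "ty": -2.8}, {"tx": -1.0, "ty": -0.6}, {}, {}, {}]'

```text
invalid input at $.plan[0]: expected keys wx, wy, wz, tx, ty, tz, hand
```

```bash
cat > w.py <<'E'
import sys
from g import *
import cv2
n=sys.argv[1]; cam=sys.argv[2] if len(sys.argv)>2 else 'wrist'
c=arm.calibration(cam); p,d=arm.get_image(cam); np.savez(n+'.npz',p=p,d=d,**c); cv2.imwrite(f'pics/{n}.png',p[:,:,::-1])
E
python3 w.py w1; python3 -c "
from g import *
go((.6,-.015,.25),177.1)"
```

```text
pos [0.2604 0.5679 0.2483] t 0.2 turn units [-9.000e-03 -1.000e-03 -3.622e+00] shift cm in target axes [-36.87 -56.49  -0.17] in present axes [-55.17 -38.83  -0.13] w 1.002 F [ 0.1 -0.2  0.4]
```

View pics/w1.png

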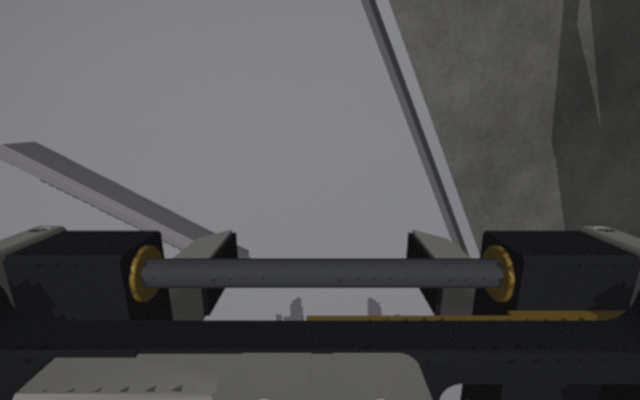

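The move was refused and the picture is unchanged. Every row needs all seven keys.

Request:
step_arm --plan '[{"wx": 0, "wy": 0, "wz": -0.88, "tx": 0, "ty": 0, "tz": 0, "hand": 1}, {"wx": 0, "wy": 0, "wz": -0.88, "tx": 0, "ty": 0, "tz": 0, "hand": 1}, {"wx": 0, "wy": 0, "wz": -0.88, "tx": 0, "ty": 0, "tz": 0, "hand": 1}, {"wx": 0, "wy": 0, "wz": -0.88, "tx": 0, "ty": 0, "tz": 0, "hand": 1}, {"wx": 0, "wy": 0, "wz": -0.88, "tx": 0, "ty": 0, "tz": 0, "hand": 1}, {"wx": 0, "wy": 0, "wz": 0, "tx": -2.8, "ty": -2.8, "tz": 0, "hand": 1}, {"wx": 0, "wy": 0, "wz": 0, "tx": -2.8, "ty": -2.8, "tz": 0, "hand": 1}, {"wx": 0, "wy": 0, "wz": 0, "tx": -2.8, "ty": -2.8, "tz": 0, "hand": 1}, {"wx": 0, "wy": 0, "wz": 0, "tx": -2.8, "ty": -2.8, "tz": 0, "hand": 1}, {"wx": 0, "wy": 0, "wz": 0, "tx": -2.8, "ty": -2.8, "tz": 0, "hand": 1}]'

```text
clock: 1.03
position: [0.4058, 0.431, 0.2487]
ee_rot: [0.049, -3.141, 0.0]
force: [2.4, 1.6, -1.0]
width: 0.996
```

Request:
step_arm --plan '[{"wx": 0, "wy": 0, "wz": 0, "tx": -2.8, "ty": -2.8, "tz": 0, "hand": 1}, {"wx": 0, "wy": 0, "wz": 0, "tx": -2.8, "ty": -2.8, "tz": 0, "hand": 1}, {"wx": 0, "wy": 0, "wz": 0, "tx": -2.8, "ty": -2.8, "tz": 0, "hand": 1}, {"wx": 0, "wy": 0, "wz": 0, "tx": -2.8, "ty": -2.8, "tz": 0, "hand": 1}, {"wx": 0, "wy": 0, "wz": 0, "tx": -2.8, "ty": -2.8, "tz": 0, "hand": 1}, {"wx": 0, "wy": 0, "wz": 0, "tx": -2.8, "ty": -2.8, "tz": 0, "hand": 1}, {"wx": 0, "wy": 0, "wz": 0, "tx": -2.8, "ty": -2.8, "tz": 0, "hand": 1}, {"wx": 0, "wy": 0, "wz": 0, "tx": 0, "ty": 0, "tz": 0, "hand": 1}, {"wx": 0, "wy": 0, "wz": 0, "tx": 0, "ty": 0, "tz": 0, "hand": 1}, {"wx": 0, "wy": 0, "wz": 0, "tx": 0, "ty": 0, "tz": 0, "hand": 1}]'

```text
clock: 1.87
position: [0.6063, 0.243, 0.2483]
ee_rot: [0.048, -3.14, -0.001]
force: [-0.0, 1.1, -0.0]
width: 1.003
```

```bash
python3 w.py w2; python3 -c "
from g import *
go((.6,-.015,.25),177.1)"
```

```text
pos [0.6057 0.2439 0.2485] t 1.92 turn units [ 0.006 -0.01   0.792] shift cm in target axes [ -0.74 -25.89  -0.15] in present axes [  1.41 -25.86  -0.17] w 0.997 F [-0.3  0.5 -1.1]
```

View pics/w2.png

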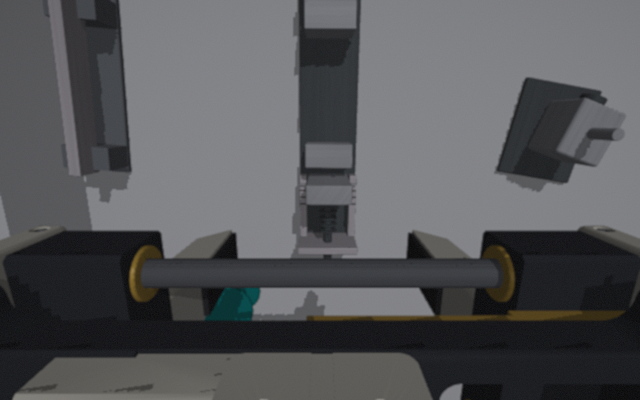

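The wrist view shows the gauge upright at columns 300–359, with rests near (330,13) and (329,155) and the stop near (330,190). The rack bar is at the left, around columns 60–80. I'll measure from the depth here.

```bash
python3 - <<'E'
from h import *
p,d,W=cloud('w2.npz'); v,u=np.mgrid[:400,:640]
def sel(z0,z1,u0,u1,v0,v1): return (W[...,2]>z0)&(W[...,2]<z1)&(u>=u0)&(u<=u1)&(v>=v0)&(v<=v1)
# base plate edges: per row, extreme points at z 0.008..0.016 
rows=[]
for r in range(35,140,5):
    m=sel(.007,.017,285,375,r,r); Q=W[m]
    if len(Q): rows.append([Q[:,0].mean(),Q[:,1].min(),Q[:,1].max()])
rows=np.array(rows); print(rows[:,2]-rows[:,1])
c=(rows[:,1]+rows[:,2])/2; f=np.polyfit(rows[:,0],c,1); print('centreline slope deg',np.degrees(np.arctan(f[0])),'y at .51',np.polyval(f,.51), 'edges deg',[np.degrees(np.arctan(np.polyfit(rows[:,0],rows[:,i],1)[0])) for i in(1,2)])
for nm,b in dict(farrest=(290,370,0,40),nearrest=(290,370,135,172)).items():
    Q=W[sel(.044,.057,*b)]; print(nm,len(Q),rect(Q),np.median(Q[:,2]),Q[:,0].min(),Q[:,0].max())
Q=W[sel(.075,.095,290,370,165,230)];print('stop top',len(Q),rect(Q),np.median(Q[:,2]),Q[:,0].min(),Q[:,0].max())
Q=W[sel(.055,.07,290,370,165,250)];print('back',len(Q),rect(Q),Q[:,0].min(),Q[:,0].max())
m=sel(.054,.07,40,110,0,180);Q=W[m];print('bar top',len(Q),rect(Q),np.median(Q[:,2]))
# rack bar profile
for r in range(20,170,25):
    m=sel(.056,.07,40,110,r,r);Q=W[m];print(r,Q[:,0].mean().round(4),Q[:,1].min().round(4),Q[:,1].max().round(4))
E
```

```text
[0.06470845 0.06519249 0.06403741 0.06441259 0.06465232 0.06492053
 0.06551496 0.06550894 0.06471677 0.06490441 0.06524221 0.06535984
 0.06421931 0.06471434 0.06372322 0.0639727  0.06425427 0.06459013
 0.06488382 0.06512163 0.0641052 ]
centreline slope deg 1.4766249141581917 y at .51 0.24698696222074207 edges deg [np.float64(1.5900077456013562), np.float64(1.3632305138853342)]
farrest 1570 ((439.98040771484375, 245.26512145996094), (25.26106834411621, 49.841270446777344), 1.4199192523956299) 0.04850260676763216 0.426811465341806 0.452899326453489
nearrest 1126 ((574.4652709960938, 248.46034240722656), (24.723674774169922, 49.44145202636719), 1.7391252517700195) 0.04866322041783687 0.5615422370963732 0.5874769196429876
stop top 958 ((608.674560546875, 249.58360290527344), (19.922740936279297, 45.35349655151367), 1.2679392099380493) 0.08404299010806829 0.5984270412521728 0.6189196348423108
back 422 ((638.3790893554688, 249.83016967773438), (79.27310943603516, 65.8106460571289), 1.8647828102111816) 0.5984330935845509 0.6784121175009901
bar top 2692 ((519.7477416992188, -12.315640449523926), (15.333419799804688, 164.9061737060547), 87.07855987548828) 0.05836186741979081
20 0.4555 -0.0154 -0.0034
45 0.4768 -0.0163 -0.0044
70 0.499 -0.0172 -0.0064
95 0.5219 -0.0172 -0.007
120 0.5458 -0.0199 -0.008
145 0.5705 -0.0199 -0.0093
```

Request:
step_arm --plan '[{"wx": 0, "wy": 0, "wz": 0.79, "tx": 0, "ty": 0, "tz": 0, "hand": 1}, {"wx": 0, "wy": 0, "wz": 0, "tx": 1.12, "ty": -3.26, "tz": 1.2, "hand": 1}, {"wx": 0, "wy": 0, "wz": 0, "tx": 1.12, "ty": -3.26, "tz": 1.2, "hand": 1}, {"wx": 0, "wy": 0, "wz": 0, "tx": 1.12, "ty": -3.26, "tz": 1.2, "hand": 1}, {"wx": 0, "wy": 0, "wz": 0, "tx": 1.12, "ty": -3.26, "tz": 1.2, "hand": 1}, {"wx": 0, "wy": 0, "wz": 0, "tx": 1.12, "ty": -3.26, "tz": 1.2, "hand": 1}, {"wx": 0, "wy": 0, "wz": 0, "tx": 1.12, "ty": -3.26, "tz": 1.2, "hand": 1}, {"wx": 0, "wy": 0, "wz": 0, "tx": 1.12, "ty": -3.26, "tz": 1.2, "hand": 1}, {"wx": 0, "wy": 0, "wz": 0, "tx": 1.12, "ty": -3.26, "tz": 1.2, "hand": 1}, {"wx": 0, "wy": 0, "wz": 0, "tx": 0, "ty": 0, "tz": 0, "hand": 1}]'

```text
clock: 2.75
position: [0.4992, -0.0184, 0.151]
ee_rot: [-0.089, -3.135, 0.004]
force: [0.5, -0.5, -0.8]
width: 1.0
```

```bash
python3 w.py w3; python3 -c "
from g import *
go((.503,-.012,.068),177.1)
from h import *
p,d,W=cloud('w3.npz'); v,u=np.mgrid[:400,:640]
for r in range(0,200,20):
    m=(W[...,2]>.056)&(W[...,2]<.07)&(v==r)&(u>230)&(u<420);Q=W[m]
    if len(Q):print(r,Q[:,0].mean().round(4),Q[:,1].min().round(4),Q[:,1].max().round(4))
"
```

```text
pos [ 0.5012 -0.0152  0.152 ] t 2.8 turn units [-0.01  -0.026 -0.041] shift cm in target axes [-0.17  0.33  8.4 ] in present axes [-0.19  0.34  8.4 ] w 1.0 F [ 0.6  0.8 -0.2]
80 0.4046 -0.013 -0.0013
100 0.4176 -0.013 -0.0019
120 0.431 -0.0137 -0.0025
140 0.4447 -0.0145 -0.0037
160 0.459 -0.0152 -0.0043
180 0.4736 -0.0161 -0.0051
```

View pics/w3.png

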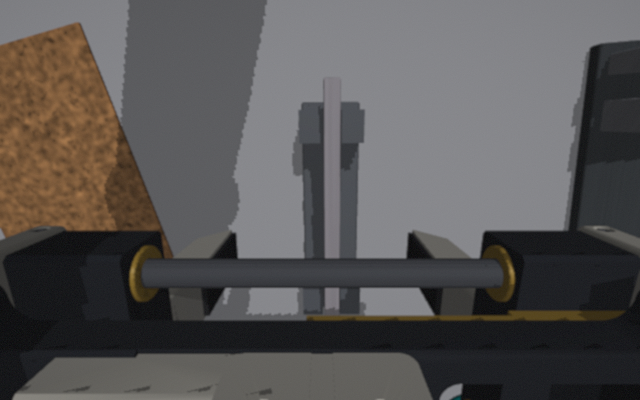

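The bar's top edge is at column 332, and its far end is at row 78 (x≈0.403), so the centre is about (0.503, −0.012). Descending.

Request:
step_arm --plan '[{"wx": 0, "wy": 0, "wz": 0, "tx": 0, "ty": 0, "tz": 0, "hand": 1}, {"wx": 0, "wy": 0, "wz": 0, "tx": 0, "ty": 0, "tz": 1.2, "hand": 1}, {"wx": 0, "wy": 0, "wz": 0, "tx": 0, "ty": 0, "tz": 1.2, "hand": 1}, {"wx": 0, "wy": 0, "wz": 0, "tx": 0, "ty": 0, "tz": 1.2, "hand": 1}, {"wx": 0, "wy": 0, "wz": 0, "tx": 0, "ty": 0, "tz": 1.2, "hand": 1}, {"wx": 0, "wy": 0, "wz": 0, "tx": 0, "ty": 0, "tz": 0.5, "hand": 1}, {"wx": 0, "wy": 0, "wz": 0, "tx": 0, "ty": 0, "tz": 0, "hand": 1}, {"wx": 0, "wy": 0, "wz": 0, "tx": 0, "ty": 0, "tz": 0, "hand": 1}, {"wx": 0, "wy": 0, "wz": 0, "tx": 0, "ty": 0, "tz": 0, "hand": 1}, {"wx": 0, "wy": 0, "wz": 0, "tx": 0, "ty": 0, "tz": 0, "hand": 1}]'

```text
clock: 3.63
position: [0.5043, -0.0127, 0.1005]
ee_rot: [0.081, 3.139, 0.0]
force: [-0.2, -0.3, -0.1]
width: 0.999
```

```bash
python3 -c "
from g import *
go((.503,-.012,.068),177.1)"
```

```text
pos [ 0.5043 -0.0127  0.1005] t 3.63 turn units [ 0.003  0.013 -0.007] shift cm in target axes [0.13 0.07 3.25] in present axes [0.14 0.07 3.25] w 0.999 F [-0.2 -0.3 -0.1]
```

Request:
step_arm --plan '[{"wx": 0, "wy": 0, "wz": 0, "tx": 0.13, "ty": 0.07, "tz": 0.8, "hand": 1}, {"wx": 0, "wy": 0, "wz": 0, "tx": 0, "ty": 0, "tz": 0.8, "hand": 1}, {"wx": 0, "wy": 0, "wz": 0, "tx": 0, "ty": 0, "tz": 0.8, "hand": 1}, {"wx": 0, "wy": 0, "wz": 0, "tx": 0, "ty": 0, "tz": 0.85, "hand": 1}, {"wx": 0, "wy": 0, "wz": 0, "tx": 0, "ty": 0, "tz": 0, "hand": 1}, {"wx": 0, "wy": 0, "wz": 0, "tx": 0, "ty": 0, "tz": 0, "hand": 0}, {"wx": 0, "wy": 0, "wz": 0, "tx": 0, "ty": 0, "tz": 0, "hand": 0}, {"wx": 0, "wy": 0, "wz": 0, "tx": 0, "ty": 0, "tz": 0, "hand": 0}, {"wx": 0, "wy": 0, "wz": 0, "tx": 0, "ty": 0, "tz": 0, "hand": 0}, {"wx": 0, "wy": 0, "wz": 0, "tx": 0, "ty": 0, "tz": 0, "hand": 0}]' --force 25

```text
clock: 4.47
position: [0.5027, -0.0124, 0.0675]
ee_rot: [0.081, 3.14, 0.0]
force: [-0.1, 0.4, -0.5]
width: 0.685
```

Request:
step_arm --plan '[{"wx": 0, "wy": 0, "wz": 0, "tx": 0, "ty": 0, "tz": 0, "hand": 0}, {"wx": 0, "wy": 0, "wz": 0, "tx": 0, "ty": 0, "tz": 0, "hand": 0}, {"wx": 0, "wy": 0, "wz": 0, "tx": 0, "ty": 0, "tz": 0, "hand": 0}, {"wx": 0, "wy": 0, "wz": 0, "tx": 0, "ty": 0, "tz": 0, "hand": 0}, {"wx": 0, "wy": 0, "wz": 0, "tx": 0, "ty": 0, "tz": -0.5, "hand": 0}, {"wx": 0, "wy": 0, "wz": 0, "tx": 0, "ty": 0, "tz": -0.5, "hand": 0}, {"wx": 0, "wy": 0, "wz": 0, "tx": 0, "ty": 0, "tz": -1, "hand": 0}, {"wx": 0, "wy": 0, "wz": 0, "tx": 0, "ty": 0, "tz": -1, "hand": 0}, {"wx": 0, "wy": 0, "wz": 0, "tx": 0, "ty": 0, "tz": -1, "hand": 0}, {"wx": 0, "wy": 0, "wz": 0, "tx": 0, "ty": 0, "tz": -1, "hand": 0}]'

```text
clock: 5.3
position: [0.5027, -0.0123, 0.1187]
ee_rot: [0.081, 3.14, 0.0]
force: [-0.0, -0.3, 0.1]
width: 0.015
```

```bash
python3 w.py s4 side; python3 w.py w4; python3 -c "
from g import *
go((.48,-.265,.12),177.1)
import cv2
p=cv2.imread('pics/s4.png')[130:290,240:440]; cv2.imwrite('pics/s4c.png',cv2.resize(p,None,fx=3.5,fy=3.5,interpolation=2))"
```

```text
pos [ 0.5037 -0.0123  0.1194] t 5.4 turn units [ 0.005  0.034 -0.012] shift cm in target axes [  1.09 -25.36  -0.06] in present axes [  1.05 -25.36  -0.08] w 0.005 F [ 0.2 -0.6 -0.1]
```

View pics/s4c.png

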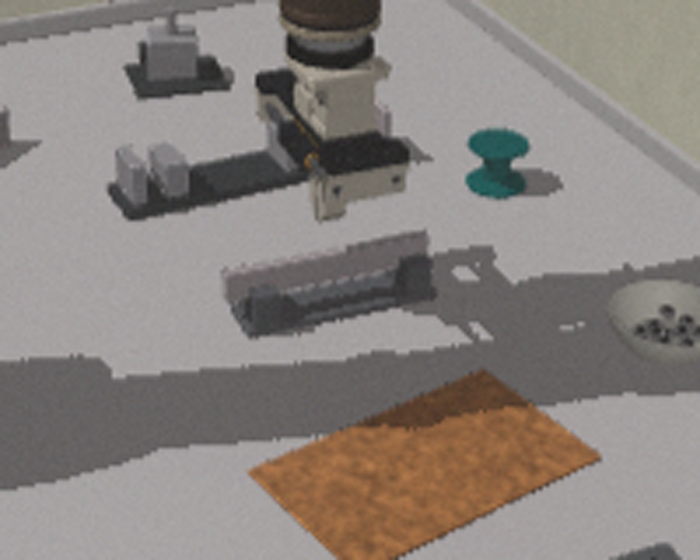

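The lift started before the slow fingers had closed, and the bar is still in the rack. I'll reopen, go back down and wait longer.

Request:
step_arm --plan '[{"wx": 0, "wy": 0, "wz": 0, "tx": 0, "ty": 0, "tz": 0, "hand": 0.5}, {"wx": 0, "wy": 0, "wz": 0, "tx": 0, "ty": 0, "tz": 0, "hand": 0.5}, {"wx": 0, "wy": 0, "wz": 0, "tx": 0, "ty": 0, "tz": 0, "hand": 0.5}, {"wx": 0, "wy": 0, "wz": 0, "tx": 0, "ty": 0, "tz": 0, "hand": 0.5}, {"wx": 0, "wy": 0, "wz": 0, "tx": 0, "ty": 0, "tz": 0, "hand": 0.5}, {"wx": 0, "wy": 0, "wz": 0, "tx": 0, "ty": 0, "tz": 0, "hand": 0.5}, {"wx": 0, "wy": 0, "wz": 0, "tx": 0, "ty": 0, "tz": 0, "hand": 0.5}, {"wx": 0, "wy": 0, "wz": 0, "tx": 0, "ty": 0, "tz": 0, "hand": 0.5}, {"wx": 0, "wy": 0, "wz": 0, "tx": 0, "ty": 0, "tz": 0, "hand": 0.5}, {"wx": 0, "wy": 0, "wz": 0, "tx": 0, "ty": 0, "tz": 0, "hand": 0.5}]'

```text
clock: 6.23
position: [0.5024, -0.0123, 0.1172]
ee_rot: [-0.081, -3.14, -0.0]
force: [-0.4, 0.6, 0.2]
width: 0.498
```

```bash
python3 -c "
from g import *
go((.503,-.012,.068),177.1)
from h import *
p,d,W=cloud('w4.npz'); v,u=np.mgrid[:400,:640]
for r in range(0,200,20):
    m=(W[...,2]>.056)&(W[...,2]<.07)&(v==r)&(u>230)&(u<420);Q=W[m]
    if len(Q):print(r,Q[:,0].mean().round(4),Q[:,1].min().round(4),Q[:,1].max().round(4))
"
```

```text
pos [ 0.5024 -0.0123  0.1172] t 6.23 turn units [ 0.    -0.    -0.011] shift cm in target axes [-0.06  0.04  4.92] in present axes [-0.06  0.04  4.92] w 0.498 F [-0.4  0.6  0.2]
80 0.4129 -0.0132 -0.0021
100 0.4241 -0.0139 -0.0025
120 0.4356 -0.0139 -0.003
140 0.4475 -0.0146 -0.0035
160 0.4598 -0.0153 -0.0041
180 0.4725 -0.0161 -0.0046
```

Request:
step_arm --plan '[{"wx": 0, "wy": 0, "wz": 0, "tx": 0, "ty": 0, "tz": 1.2, "hand": 0.5}, {"wx": 0, "wy": 0, "wz": 0, "tx": 0, "ty": 0, "tz": 1.2, "hand": 0.5}, {"wx": 0, "wy": 0, "wz": 0, "tx": 0, "ty": 0, "tz": 1.2, "hand": 0.5}, {"wx": 0, "wy": 0, "wz": 0, "tx": 0, "ty": 0, "tz": 1.3, "hand": 0.5}, {"wx": 0, "wy": 0, "wz": 0, "tx": 0, "ty": 0, "tz": 0, "hand": 0.5}, {"wx": 0, "wy": 0, "wz": 0, "tx": 0, "ty": 0, "tz": 0, "hand": 0}, {"wx": 0, "wy": 0, "wz": 0, "tx": 0, "ty": 0, "tz": 0, "hand": 0}, {"wx": 0, "wy": 0, "wz": 0, "tx": 0, "ty": 0, "tz": 0, "hand": 0}, {"wx": 0, "wy": 0, "wz": 0, "tx": 0, "ty": 0, "tz": 0, "hand": 0}, {"wx": 0, "wy": 0, "wz": 0, "tx": 0, "ty": 0, "tz": 0, "hand": 0}]' --force 25

```text
clock: 7.07
position: [0.5028, -0.0123, 0.0688]
ee_rot: [0.081, 3.139, 0.0]
force: [0.1, -0.1, -0.5]
width: 0.187
```

Request:
step_arm --plan '[{"wx": 0, "wy": 0, "wz": 0, "tx": 0, "ty": 0, "tz": 0, "hand": 0}, {"wx": 0, "wy": 0, "wz": 0, "tx": 0, "ty": 0, "tz": 0, "hand": 0}, {"wx": 0, "wy": 0, "wz": 0, "tx": 0, "ty": 0, "tz": 0, "hand": 0}, {"wx": 0, "wy": 0, "wz": 0, "tx": 0, "ty": 0, "tz": 0, "hand": 0}, {"wx": 0, "wy": 0, "wz": 0, "tx": 0, "ty": 0, "tz": 0, "hand": 0}, {"wx": 0, "wy": 0, "wz": 0, "tx": 0, "ty": 0, "tz": 0, "hand": 0}, {"wx": 0, "wy": 0, "wz": 0, "tx": 0, "ty": 0, "tz": 0, "hand": 0}, {"wx": 0, "wy": 0, "wz": 0, "tx": 0, "ty": 0, "tz": 0, "hand": 0}, {"wx": 0, "wy": 0, "wz": 0, "tx": 0, "ty": 0, "tz": 0, "hand": 0}, {"wx": 0, "wy": 0, "wz": 0, "tx": 0, "ty": 0, "tz": 0, "hand": 0}]'

```text
clock: 7.9
position: [0.5027, -0.0123, 0.0686]
ee_rot: [0.081, 3.14, 0.0]
force: [-1.2, 0.3, 6.2]
width: 0.126
```

Request:
step_arm --plan '[{"wx": 0, "wy": 0, "wz": 0, "tx": 0, "ty": 0, "tz": -0.4, "hand": 0}, {"wx": 0, "wy": 0, "wz": 0, "tx": 0, "ty": 0, "tz": -0.8, "hand": 0}, {"wx": 0, "wy": 0, "wz": 0, "tx": 0, "ty": 0, "tz": -1.2, "hand": 0}, {"wx": 0, "wy": 0, "wz": 0, "tx": 0, "ty": 0, "tz": -1.2, "hand": 0}, {"wx": 0, "wy": 0, "wz": 0, "tx": 0, "ty": 0, "tz": -1.2, "hand": 0}, {"wx": 0, "wy": 0, "wz": 0, "tx": 0, "ty": 0, "tz": -1.2, "hand": 0}, {"wx": 0, "wy": 0, "wz": 0, "tx": 0, "ty": 0, "tz": -1.2, "hand": 0}, {"wx": 0, "wy": 0, "wz": 0, "tx": 0, "ty": 0, "tz": 0, "hand": 0}, {"wx": 0, "wy": 0, "wz": 0, "tx": 0, "ty": 0, "tz": 0, "hand": 0}, {"wx": 0, "wy": 0, "wz": 0, "tx": 0, "ty": 0, "tz": 0, "hand": 0}]'

```text
clock: 8.73
position: [0.502, -0.0124, 0.1398]
ee_rot: [-0.081, -3.14, 0.0]
force: [-0.2, 0.9, -2.5]
width: 0.128
```

```bash
python3 w.py w5; python3 -c "
from g import *
go((.48,-.275,.14),177.1)"
```

```text
pos [ 0.5018 -0.0124  0.1396] t 8.78 turn units [-0.001 -0.011 -0.011] shift cm in target axes [  0.85 -26.34  -0.04] in present axes [  0.82 -26.34  -0.04] w 0.127 F [-0.7 -0.3 -2.7]
```

View pics/w5.png

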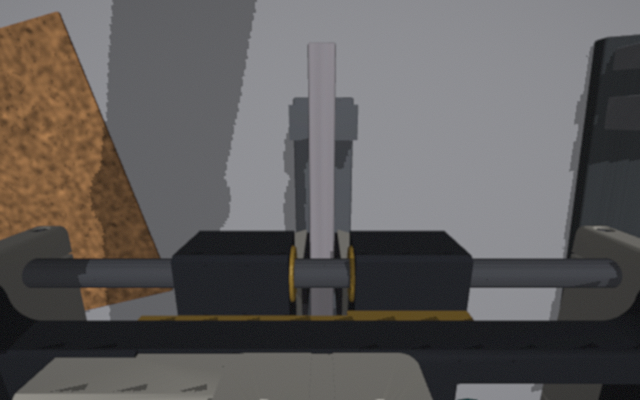

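Bar lifted and centred in the jaws (column 321, its end at row 43). Next I'll carry it over the mat and tilt it 33°.

Request:
step_arm --plan '[{"wx": 0, "wy": 0, "wz": 0, "tx": 0.1, "ty": -2.5, "tz": 0, "hand": 0}, {"wx": 0, "wy": 0, "wz": 0, "tx": 0.1, "ty": -2.5, "tz": 0, "hand": 0}, {"wx": 0, "wy": 0, "wz": 0, "tx": 0.1, "ty": -2.5, "tz": 0, "hand": 0}, {"wx": 0, "wy": 0, "wz": 0, "tx": 0.1, "ty": -2.5, "tz": 0, "hand": 0}, {"wx": 0, "wy": 0, "wz": 0, "tx": 0.1, "ty": -2.5, "tz": 0, "hand": 0}, {"wx": 0, "wy": 0, "wz": 0, "tx": 0.1, "ty": -2.5, "tz": 0, "hand": 0}, {"wx": 0, "wy": 0, "wz": 0, "tx": 0.1, "ty": -2.5, "tz": 0, "hand": 0}, {"wx": 0, "wy": 0, "wz": 0, "tx": 0.1, "ty": -2.5, "tz": 0, "hand": 0}, {"wx": 0, "wy": 0, "wz": 0, "tx": 0.1, "ty": -2.5, "tz": 0, "hand": 0}, {"wx": 0, "wy": 0, "wz": 0, "tx": 0, "ty": -2.5, "tz": 0, "hand": 0}]'

```text
clock: 9.62
position: [0.4795, -0.2625, 0.1393]
ee_rot: [-0.081, -3.139, -0.001]
force: [0.5, 0.4, -1.8]
width: 0.128
```

Request:
step_arm --plan '[{"wx": 0.5, "wy": 0, "wz": 0, "tx": 0, "ty": 0, "tz": 0, "hand": 0}, {"wx": 0.7, "wy": 0, "wz": 0, "tx": 0, "ty": 0, "tz": 0, "hand": 0}, {"wx": 0.7, "wy": 0, "wz": 0, "tx": 0, "ty": 0, "tz": 0, "hand": 0}, {"wx": 0.7, "wy": 0, "wz": 0, "tx": 0, "ty": 0, "tz": 0, "hand": 0}, {"wx": 0.7, "wy": 0, "wz": 0, "tx": 0, "ty": 0, "tz": 0, "hand": 0}, {"wx": 0.7, "wy": 0, "wz": 0, "tx": 0, "ty": 0, "tz": 0, "hand": 0}, {"wx": 0.7, "wy": 0, "wz": 0, "tx": 0, "ty": 0, "tz": 0, "hand": 0}, {"wx": 0.8, "wy": 0, "wz": 0, "tx": 0, "ty": 0, "tz": 0, "hand": 0}, {"wx": 0, "wy": 0, "wz": 0, "tx": 0, "ty": 0, "tz": 0, "hand": 0}, {"wx": 0, "wy": 0, "wz": 0, "tx": 0, "ty": 0, "tz": 0, "hand": 0}]'

```text
clock: 10.45
position: [0.4807, -0.2597, 0.1391]
ee_rot: [-0.07, -2.996, 0.885]
force: [0.1, -0.6, -1.8]
width: 0.129
```

```bash
python3 w.py s6 side; python3 -c "
from g import *
go((.48,-.262,.042),177.1,33)
import cv2
p=cv2.imread('pics/s6.png')[150:330,230:480]; cv2.imwrite('pics/s6c.png',cv2.resize(p,None,fx=3,fy=3,interpolation=2))"
```

```text
pos [ 0.4803 -0.2612  0.1397] t 10.5 turn units [ 0.015 -0.016  0.008] shift cm in target axes [0.02 5.26 8.24] in present axes [0.   5.24 8.25] w 0.129 F [ 0.3 -0.2 -2.4]
```

View pics/s6c.png

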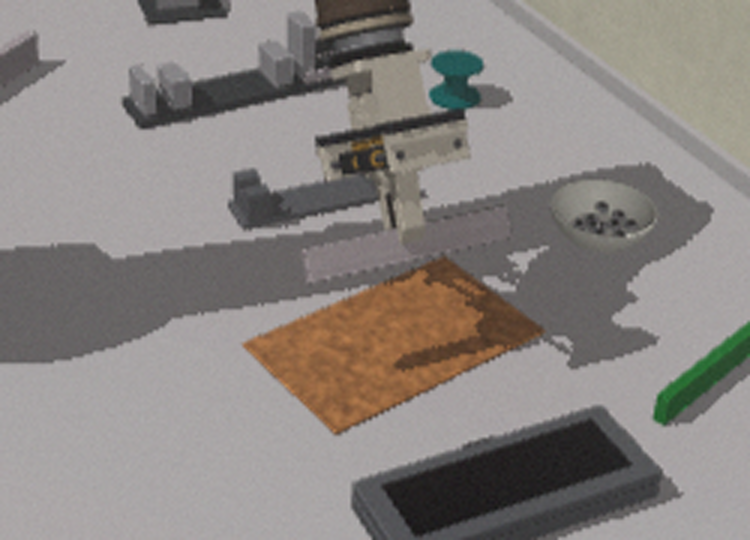

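The bar is held tilted, leaning towards the rack side, above the mat. Lowering it.

Request:
step_arm --plan '[{"wx": 0, "wy": 0, "wz": 0, "tx": 0, "ty": 0.65, "tz": 1.03, "hand": 0}, {"wx": 0, "wy": 0, "wz": 0, "tx": 0, "ty": 0.65, "tz": 1.03, "hand": 0}, {"wx": 0, "wy": 0, "wz": 0, "tx": 0, "ty": 0.65, "tz": 1.03, "hand": 0}, {"wx": 0, "wy": 0, "wz": 0, "tx": 0, "ty": 0.65, "tz": 1.03, "hand": 0}, {"wx": 0, "wy": 0, "wz": 0, "tx": 0, "ty": 0.65, "tz": 1.03, "hand": 0}, {"wx": 0, "wy": 0, "wz": 0, "tx": 0, "ty": 0.65, "tz": 1.03, "hand": 0}, {"wx": 0, "wy": 0, "wz": 0, "tx": 0, "ty": 0.65, "tz": 1.03, "hand": 0}, {"wx": 0, "wy": 0, "wz": 0, "tx": 0, "ty": 0.6, "tz": 0.9, "hand": 0}, {"wx": 0, "wy": 0, "wz": 0, "tx": 0, "ty": 0, "tz": 0, "hand": 0}, {"wx": 0, "wy": 0, "wz": 0, "tx": 0, "ty": 0, "tz": 0, "hand": 0}]'

```text
clock: 11.33
position: [0.4799, -0.2637, 0.0441]
ee_rot: [-0.081, -2.996, 0.887]
force: [-0.1, 0.7, -0.7]
width: 0.13
```

```bash
python3 -c "
from g import *
go((.48,-.262,.040),177.1,33)"
```

```text
pos [ 0.4799 -0.2637  0.0441] t 11.33 turn units [ 0.003 -0.022 -0.023] shift cm in target axes [-0.    0.37  0.26] in present axes [-0.    0.37  0.26] w 0.13 F [-0.1  0.7 -0.7]
```

Request:
step_arm --plan '[{"wx": 0, "wy": 0, "wz": 0, "tx": 0, "ty": 0.08, "tz": 0.13, "hand": 0}, {"wx": 0, "wy": 0, "wz": 0, "tx": 0, "ty": 0.08, "tz": 0.13, "hand": 0}, {"wx": 0, "wy": 0, "wz": 0, "tx": 0, "ty": 0.08, "tz": 0.12, "hand": 0}, {"wx": 0, "wy": 0, "wz": 0, "tx": 0, "ty": 0, "tz": 0, "hand": 0}, {"wx": 0, "wy": 0, "wz": 0, "tx": 0, "ty": 0, "tz": 0, "hand": 0}, {"wx": 0, "wy": 0, "wz": 0, "tx": 0, "ty": 0, "tz": 0, "hand": 0}, {"wx": 0, "wy": 0, "wz": 0, "tx": 0, "ty": 0, "tz": 0, "hand": 0}, {"wx": 0, "wy": 0, "wz": 0, "tx": 0, "ty": 0, "tz": 0, "hand": 0}, {"wx": 0, "wy": 0, "wz": 0, "tx": 0, "ty": 0, "tz": 0, "hand": 0}, {"wx": 0, "wy": 0, "wz": 0, "tx": 0, "ty": 0, "tz": 0, "hand": 0}]'

```text
clock: 12.17
position: [0.4806, -0.2625, 0.0397]
ee_rot: [-0.077, -2.997, 0.888]
force: [-0.1, 0.7, 0.4]
width: 0.128
```

```bash
python3 -c "
from g import *
go((.48,-.262,.040),177.1,33)"; python3 w.py s7 side; python3 -c "
import cv2
p=cv2.imread('pics/s7.png')[180:310,270:450]; cv2.imwrite('pics/s7c.png',cv2.resize(p,None,fx=4,fy=4,interpolation=2))"
```

```text
pos [ 0.4806 -0.2625  0.0397] t 12.17 turn units [ 0.    -0.003 -0.009] shift cm in target axes [ 0.06  0.03 -0.05] in present axes [ 0.06  0.03 -0.05] w 0.128 F [-0.1  0.7  0.4]
```

View pics/s7c.png

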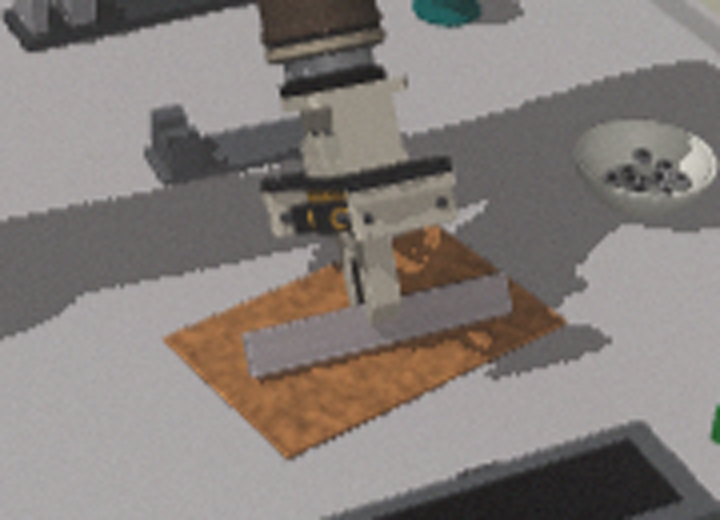

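The force went from about −2 N to +0.4 N, so the bar's edge is on the mat. I'll open a little and withdraw along the fingers.

Request:
step_arm --plan '[{"wx": 0, "wy": 0, "wz": 0, "tx": 0, "ty": 0, "tz": 0, "hand": 0.21}, {"wx": 0, "wy": 0, "wz": 0, "tx": 0, "ty": 0, "tz": 0, "hand": 0.21}, {"wx": 0, "wy": 0, "wz": 0, "tx": 0, "ty": 0, "tz": 0, "hand": 0.21}, {"wx": 0, "wy": 0, "wz": 0, "tx": 0, "ty": 0, "tz": -0.5, "hand": 0.21}, {"wx": 0, "wy": 0, "wz": 0, "tx": 0, "ty": 0, "tz": -0.7, "hand": 0.3}, {"wx": 0, "wy": 0, "wz": 0, "tx": 0, "ty": 0, "tz": -0.7, "hand": 0.5}, {"wx": 0, "wy": 0, "wz": 0, "tx": 0, "ty": 0, "tz": -1, "hand": 0.7}, {"wx": 0, "wy": 0, "wz": 0, "tx": 0, "ty": 0, "tz": -1.5, "hand": 0.7}, {"wx": 0, "wy": 0, "wz": 0, "tx": 0, "ty": 0, "tz": -2, "hand": 0.7}, {"wx": 0, "wy": 0, "wz": 0, "tx": 0, "ty": 0, "tz": -2, "hand": 0.7}]'

```text
clock: 13.05
position: [0.4825, -0.2163, 0.1113]
ee_rot: [-0.078, -2.997, 0.887]
force: [0.8, 0.1, 0.0]
width: 0.596
```

```bash
python3 w.py s8 side;python3 w.py c8 scene; python3 -c "
from g import *
go((.58,-.262,.2),177.1,0)
import cv2
p=cv2.imread('pics/s8.png')[180:310,270:450]; cv2.imwrite('pics/s8c.png',cv2.resize(p,None,fx=4,fy=4,interpolation=2))"
```

```text
pos [ 0.4846 -0.215   0.1123] t 13.15 turn units [-5.482e+00  3.900e-02 -1.000e-03] shift cm in target axes [-9.76 -4.21 -8.77] in present axes [-9.79 -8.28 -5.04] w 0.674 F [-0.1  0.5  0.4]
```

View pics/s8c.png

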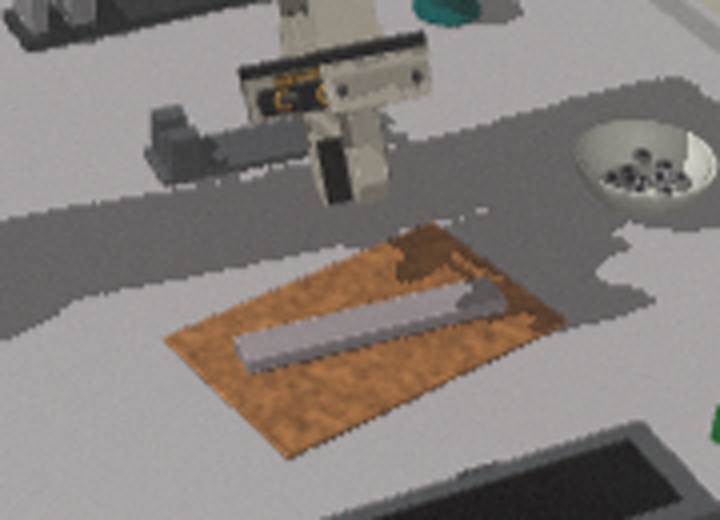

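The bar lies flat on the mat, let go. I'll straighten the tool and look from above.

Request:
step_arm --plan '[{"wx": -0.9, "wy": 0, "wz": 0, "tx": 0, "ty": 0, "tz": 0, "hand": 0.7}, {"wx": -0.92, "wy": 0, "wz": 0, "tx": 0, "ty": 0, "tz": 0, "hand": 0.7}, {"wx": -0.92, "wy": 0, "wz": 0, "tx": 0, "ty": 0, "tz": 0, "hand": 0.7}, {"wx": -0.92, "wy": 0, "wz": 0, "tx": 0, "ty": 0, "tz": 0, "hand": 0.7}, {"wx": -0.92, "wy": 0, "wz": 0, "tx": 0, "ty": 0, "tz": 0, "hand": 0.7}, {"wx": -0.92, "wy": 0, "wz": 0, "tx": 0, "ty": 0, "tz": 0, "hand": 0.7}, {"wx": 0, "wy": 0, "wz": 0, "tx": -2.6, "ty": -1.2, "tz": -2.2, "hand": 0.7}, {"wx": 0, "wy": 0, "wz": 0, "tx": -2.6, "ty": -1.2, "tz": -2.2, "hand": 0.7}, {"wx": 0, "wy": 0, "wz": 0, "tx": -2.6, "ty": -1.2, "tz": -2.2, "hand": 0.7}, {"wx": 0, "wy": 0, "wz": 0, "tx": -0.5, "ty": 0, "tz": 0, "hand": 0.7}]'

```text
clock: 13.98
position: [0.5686, -0.2613, 0.1806]
ee_rot: [0.085, 3.132, -0.006]
force: [0.7, 0.5, 0.7]
width: 0.697
```

Request:
step_arm --plan '[{"wx": 0, "wy": 0, "wz": 0, "tx": -1, "ty": 0, "tz": 0, "hand": 0.7}, {"wx": 0, "wy": 0, "wz": 0, "tx": -1, "ty": 0, "tz": 0, "hand": 0.7}, {"wx": 0, "wy": 0, "wz": 0, "tx": 0, "ty": 0, "tz": 0, "hand": 0.7}, {"wx": 0, "wy": 0, "wz": 0, "tx": 0, "ty": 0, "tz": 0, "hand": 0.7}, {"wx": 0, "wy": 0, "wz": 0, "tx": 0, "ty": 0, "tz": 0, "hand": 0.7}, {"wx": 0, "wy": 0, "wz": 0, "tx": 0, "ty": 0, "tz": 0, "hand": 0.7}, {"wx": 0, "wy": 0, "wz": 0, "tx": 0, "ty": 0, "tz": 0, "hand": 0.7}, {"wx": 0, "wy": 0, "wz": 0, "tx": 0, "ty": 0, "tz": 0, "hand": 0.7}, {"wx": 0, "wy": 0, "wz": 0, "tx": 0, "ty": 0, "tz": 0, "hand": 0.7}, {"wx": 0, "wy": 0, "wz": 0, "tx": 0, "ty": 0, "tz": 0, "hand": 0.7}]'

```text
clock: 14.82
position: [0.5837, -0.2582, 0.1762]
ee_rot: [0.082, 3.14, -0.0]
force: [-0.6, -0.1, -0.0]
width: 0.704
```

```bash
python3 w.py w9; python3 -c "
from g import *
go((.48,-.262,.1),177.1,0)"
```

```text
pos [ 0.5837 -0.2582  0.1762] t 14.87 turn units [-0.     0.001 -0.012] shift cm in target axes [10.34 -0.9   7.62] in present axes [10.34 -0.92  7.62] w 0.698 F [ 0.5 -0.2 -0.7]
```

View pics/w9.png

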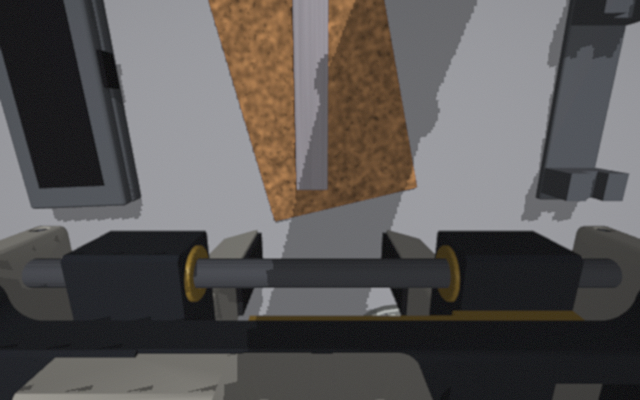

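The bar is on the mat at columns 294–327, with its near end at row 189.

```bash
python3 - <<'E'
from h import *
p,d,W=cloud('w9.npz'); v,u=np.mgrid[:400,:640]
m=(W[...,2]>.0095)&(W[...,2]<.025)&(u>270)&(u<350)&(v<200)
Q=W[m]; print(len(Q),rect(Q),np.median(Q[:,2]),Q[:,0].max())
rows=[]
for r in range(5,186,6):
    q=W[m&(v==r)]; rows.append([q[:,0].mean(),q[:,1].min(),q[:,1].max()])
rows=np.array(rows);c=(rows[:,1]+rows[:,2])/2;f=np.polyfit(rows[:,0],c,1)
print('slope',np.degrees(np.arctan(f[0])),'w',np.median(rows[:,2]-rows[:,1]))
for b in np.polyfit(rows[:,0],rows[:,1],1),np.polyfit(rows[:,0],rows[:,2],1): print('edge',np.degrees(np.arctan(b[0])),np.polyval(b,.48))
# scene & side
for n in('c8','s8'):
    p,d,W=cloud(n+'.npz'); m=(W[...,2]>.011)&(W[...,2]<.03)&(abs(W[...,0]-.48)<.125)&(abs(W[...,1]+.262)<.06); Q=W[m]; print(n,len(Q),rect(Q),np.median(Q[:,2]))
E
```

```text
6320 ((498.70831298828125, -264.2406005859375), (30.084585189819336, 162.4532470703125), 87.03182983398438) 0.014622373396728953 0.5805105573186993
slope -2.927409929422947 w 0.029111454456385633
edge -2.998556491898345 -0.27773292828363366
edge -2.8562543302616152 -0.24868236418038547
c8 509 ((482.65625, -263.21282958984375), (33.04995346069336, 199.70188903808594), 87.15347290039062) 0.014629769082385861
s8 572 ((480.25262451171875, -264.1995544433594), (36.1651725769043, 201.1224822998047), 86.75069427490234) 0.01649517630921103
```

Request:
step_arm --plan '[{"wx": 0, "wy": 0, "wz": 0, "tx": 1.72, "ty": -0.17, "tz": 1.6, "hand": 0.7}, {"wx": 0, "wy": 0, "wz": 0, "tx": 1.72, "ty": -0.17, "tz": 1.6, "hand": 0.7}, {"wx": 0, "wy": 0, "wz": 0, "tx": 1.72, "ty": -0.17, "tz": 1.6, "hand": 0.7}, {"wx": 0, "wy": 0, "wz": 0, "tx": 1.72, "ty": -0.17, "tz": 1.6, "hand": 0.7}, {"wx": 0, "wy": 0, "wz": 0, "tx": 1.72, "ty": -0.17, "tz": 1.6, "hand": 0.7}, {"wx": 0, "wy": 0, "wz": 0, "tx": 1.72, "ty": -0.17, "tz": 1.6, "hand": 0.7}, {"wx": 0, "wy": 0, "wz": 0, "tx": 0, "ty": 0, "tz": 1, "hand": 0.7}, {"wx": 0, "wy": 0, "wz": 0, "tx": 0, "ty": 0, "tz": 0, "hand": 0.7}, {"wx": 0, "wy": 0, "wz": 0, "tx": 0, "ty": 0, "tz": 0, "hand": 0.7}, {"wx": 0, "wy": 0, "wz": 0, "tx": 0, "ty": 0, "tz": 0, "hand": 0.7}]'

```text
clock: 15.7
position: [0.4817, -0.2631, 0.0709]
ee_rot: [0.08, 3.139, -0.001]
force: [0.5, -0.2, 0.5]
width: 0.701
```

```bash
python3 -c "
from g import *
go((.48,-.2632,.0287),177.07,0)"
```

```text
pos [ 0.4817 -0.2631  0.0709] t 15.7 turn units [-0.004  0.018 -0.001] shift cm in target axes [ 0.17 -0.02  4.22] in present axes [ 0.18 -0.01  4.22] w 0.701 F [ 0.5 -0.2  0.5]
```

Request:
step_arm --plan '[{"wx": 0, "wy": 0, "wz": 0, "tx": 0.1, "ty": 0, "tz": 0.9, "hand": 0.7}, {"wx": 0, "wy": 0, "wz": 0, "tx": 0, "ty": 0, "tz": 0.9, "hand": 0.7}, {"wx": 0, "wy": 0, "wz": 0, "tx": 0, "ty": 0, "tz": 0.9, "hand": 0.7}, {"wx": 0, "wy": 0, "wz": 0, "tx": 0, "ty": 0, "tz": 0.9, "hand": 0.7}, {"wx": 0, "wy": 0, "wz": 0, "tx": 0, "ty": 0, "tz": 0.5, "hand": 0.7}, {"wx": 0, "wy": 0, "wz": 0, "tx": 0, "ty": 0, "tz": 0, "hand": 0.7}, {"wx": 0, "wy": 0, "wz": 0, "tx": 0, "ty": 0, "tz": 0, "hand": 0.7}, {"wx": 0, "wy": 0, "wz": 0, "tx": 0, "ty": 0, "tz": 0, "hand": 0.7}, {"wx": 0, "wy": 0, "wz": 0, "tx": 0, "ty": 0, "tz": 0, "hand": 0.7}, {"wx": 0, "wy": 0, "wz": 0, "tx": 0, "ty": 0, "tz": 0, "hand": 0.7}]'

```text
clock: 16.53
position: [0.4795, -0.2631, 0.0295]
ee_rot: [0.081, 3.14, -0.0]
force: [0.8, 0.6, -0.7]
width: 0.703
```

```bash
python3 -c "
from g import *
go((.48,-.2632,.0287),177.07,0)"
```

```text
pos [ 0.4795 -0.2631  0.0295] t 16.53 turn units [-0.002  0.007 -0.007] shift cm in target axes [-0.06 -0.01  0.08] in present axes [-0.05 -0.01  0.08] w 0.703 F [ 0.8  0.6 -0.7]
```

Good. Closing with 30 N.

Request:
step_arm --plan '[{"wx": 0, "wy": 0, "wz": 0, "tx": 0, "ty": 0, "tz": 0.1, "hand": 0.1}, {"wx": 0, "wy": 0, "wz": 0, "tx": 0, "ty": 0, "tz": 0, "hand": 0.1}, {"wx": 0, "wy": 0, "wz": 0, "tx": 0, "ty": 0, "tz": 0, "hand": 0.1}, {"wx": 0, "wy": 0, "wz": 0, "tx": 0, "ty": 0, "tz": 0, "hand": 0.1}, {"wx": 0, "wy": 0, "wz": 0, "tx": 0, "ty": 0, "tz": 0, "hand": 0.1}, {"wx": 0, "wy": 0, "wz": 0, "tx": 0, "ty": 0, "tz": 0, "hand": 0.1}, {"wx": 0, "wy": 0, "wz": 0, "tx": 0, "ty": 0, "tz": 0, "hand": 0.1}, {"wx": 0, "wy": 0, "wz": 0, "tx": 0, "ty": 0, "tz": 0, "hand": 0.1}, {"wx": 0, "wy": 0, "wz": 0, "tx": 0, "ty": 0, "tz": 0, "hand": 0.1}, {"wx": 0, "wy": 0, "wz": 0, "tx": 0, "ty": 0, "tz": 0, "hand": 0.1}]' --force 30

```text
clock: 17.37
position: [0.4792, -0.2629, 0.0281]
ee_rot: [0.081, 3.14, 0.0]
force: [0.8, -0.2, 0.6]
width: 0.318
```

Request:
step_arm --plan '[{"wx": 0, "wy": 0, "wz": 0, "tx": 0, "ty": 0, "tz": 0, "hand": 0.1}, {"wx": 0, "wy": 0, "wz": 0, "tx": 0, "ty": 0, "tz": 0, "hand": 0.1}, {"wx": 0, "wy": 0, "wz": 0, "tx": 0, "ty": 0, "tz": 0, "hand": 0.1}, {"wx": 0, "wy": 0, "wz": 0, "tx": 0, "ty": 0, "tz": 0, "hand": 0.1}, {"wx": 0, "wy": 0, "wz": 0, "tx": 0, "ty": 0, "tz": -0.5, "hand": 0.1}, {"wx": 0, "wy": 0, "wz": 0, "tx": 0, "ty": 0, "tz": -1, "hand": 0.1}, {"wx": 0, "wy": 0, "wz": 0, "tx": 0, "ty": 0, "tz": -1, "hand": 0.1}, {"wx": 0, "wy": 0, "wz": 0, "tx": 0, "ty": 0, "tz": -1, "hand": 0.1}, {"wx": 0, "wy": 0, "wz": 0, "tx": 0, "ty": 0, "tz": -0.5, "hand": 0.1}, {"wx": 0, "wy": 0, "wz": 0, "tx": 0, "ty": 0, "tz": 0, "hand": 0.1}]'

```text
clock: 18.2
position: [0.4802, -0.2634, 0.07]
ee_rot: [0.081, 3.138, -0.002]
force: [0.2, 0.1, -3.4]
width: 0.325
```

```bash
python3 -c "
from g import *
go((.495,.2469,.13),181.5,0)"; python3 w.py s10 side;python3 -c "
import cv2
p=cv2.imread('pics/s10.png')[180:310,270:450]; cv2.imwrite('pics/s10c.png',cv2.resize(p,None,fx=4,fy=4,interpolation=2))"
```

```text
pos [ 0.4802 -0.2634  0.07  ] t 18.2 turn units [-0.011  0.026 -0.746] shift cm in target axes [-2.82 50.98 -6.  ] in present axes [ 1.15 51.04 -6.06] w 0.325 F [ 0.2  0.1 -3.4]
```

View pics/s10c.png

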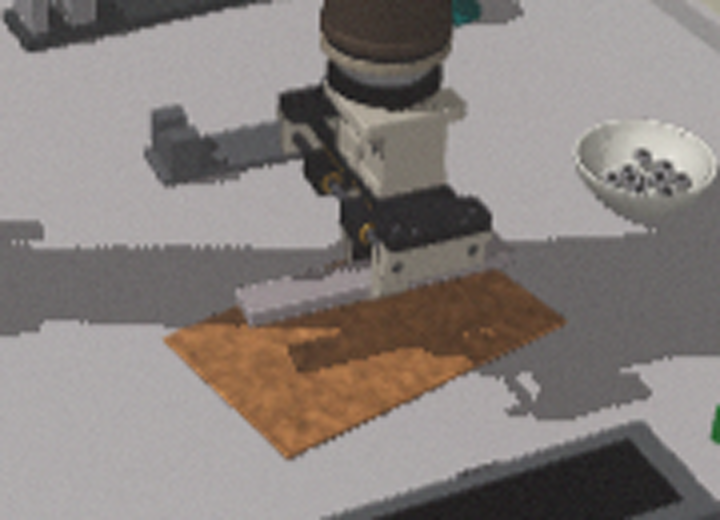

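The bar is held across its width (29.9 mm), flat. Carrying it to above the gauge, with its centre about 15 mm towards the step.

Request:
step_arm --plan '[{"wx": 0, "wy": 0, "wz": 0, "tx": 0, "ty": 0, "tz": -1.5, "hand": 0.1}, {"wx": 0, "wy": 0, "wz": 0, "tx": 0, "ty": 0, "tz": -1.5, "hand": 0.1}, {"wx": 0, "wy": 0, "wz": 0, "tx": 0, "ty": 0, "tz": -1.5, "hand": 0.1}, {"wx": 0, "wy": 0, "wz": 0, "tx": 0, "ty": 0, "tz": -1.5, "hand": 0.1}, {"wx": 0, "wy": 0, "wz": -0.4, "tx": 0, "ty": 0, "tz": 0, "hand": 0.1}, {"wx": 0, "wy": 0, "wz": -0.34, "tx": 0, "ty": 0, "tz": 0, "hand": 0.1}, {"wx": 0, "wy": 0, "wz": 0, "tx": 0, "ty": 2.5, "tz": 0, "hand": 0.1}, {"wx": 0, "wy": 0, "wz": 0, "tx": 0, "ty": 3.5, "tz": 0, "hand": 0.1}, {"wx": 0, "wy": 0, "wz": 0, "tx": 0, "ty": 3.5, "tz": 0, "hand": 0.1}, {"wx": 0, "wy": 0, "wz": 0, "tx": 0, "ty": 3.5, "tz": 0, "hand": 0.1}]'

```text
clock: 19.08
position: [0.4753, -0.1318, 0.1277]
ee_rot: [0.038, -3.141, -0.0]
force: [0.3, 0.4, -1.7]
width: 0.324
```

Request:
step_arm --plan '[{"wx": 0, "wy": 0, "wz": 0, "tx": -0.3, "ty": 3.8, "tz": 0, "hand": 0.1}, {"wx": 0, "wy": 0, "wz": 0, "tx": -0.3, "ty": 3.8, "tz": 0, "hand": 0.1}, {"wx": 0, "wy": 0, "wz": 0, "tx": -0.3, "ty": 3.8, "tz": 0, "hand": 0.1}, {"wx": 0, "wy": 0, "wz": 0, "tx": -0.3, "ty": 3.8, "tz": 0, "hand": 0.1}, {"wx": 0, "wy": 0, "wz": 0, "tx": -0.3, "ty": 3.8, "tz": 0, "hand": 0.1}, {"wx": 0, "wy": 0, "wz": 0, "tx": -0.3, "ty": 3.8, "tz": 0, "hand": 0.1}, {"wx": 0, "wy": 0, "wz": 0, "tx": -0.3, "ty": 3.8, "tz": 0, "hand": 0.1}, {"wx": 0, "wy": 0, "wz": 0, "tx": -0.3, "ty": 3.8, "tz": 0, "hand": 0.1}, {"wx": 0, "wy": 0, "wz": 0, "tx": 0, "ty": 3.8, "tz": 0, "hand": 0.1}, {"wx": 0, "wy": 0, "wz": 0, "tx": 0, "ty": 2.5, "tz": 0, "hand": 0.1}]'

```text
clock: 19.92
position: [0.4895, 0.2389, 0.1278]
ee_rot: [0.045, -3.141, -0.003]
force: [0.2, 0.6, -1.7]
width: 0.322
```

Request:
step_arm --plan '[{"wx": 0, "wy": 0, "wz": 0, "tx": 0, "ty": 0.8, "tz": 0, "hand": 0.1}, {"wx": 0, "wy": 0, "wz": 0, "tx": 0, "ty": 0, "tz": 0, "hand": 0.1}, {"wx": 0, "wy": 0, "wz": 0, "tx": 0, "ty": 0, "tz": 0, "hand": 0.1}, {"wx": 0, "wy": 0, "wz": 0, "tx": 0, "ty": 0, "tz": 0, "hand": 0.1}, {"wx": 0, "wy": 0, "wz": 0, "tx": 0, "ty": 0, "tz": 0, "hand": 0.1}, {"wx": 0, "wy": 0, "wz": 0, "tx": 0, "ty": 0, "tz": 0, "hand": 0.1}, {"wx": 0, "wy": 0, "wz": 0, "tx": 0, "ty": 0, "tz": 0, "hand": 0.1}, {"wx": 0, "wy": 0, "wz": 0, "tx": 0, "ty": 0, "tz": 0, "hand": 0.1}, {"wx": 0, "wy": 0, "wz": 0, "tx": 0, "ty": 0, "tz": 0, "hand": 0.1}, {"wx": 0, "wy": 0, "wz": 0, "tx": 0, "ty": 0, "tz": 0, "hand": 0.1}]'

```text
clock: 20.75
position: [0.4903, 0.2423, 0.1282]
ee_rot: [-0.04, 3.141, 0.0]
force: [-0.3, 1.3, -2.4]
width: 0.323
```

```bash
python3 w.py w11; python3 w.py c11 scene; python3 w.py s11 side; python3 -c "
from g import *
go((.492,.2465,.086),181.47,0)
import cv2
p=cv2.imread('pics/c11.png')[110:250,300:460]; p2=cv2.imread('pics/s11.png')[110:250,230:390]; cv2.imwrite('pics/cs11.png',cv2.resize(cv2.hconcat([p,p2]),None,fx=2.5,fy=2.5,interpolation=2))
from h import *
p,d,W=cloud('w11.npz'); v,u=np.mgrid[:400,:640]
m=(W[...,2]>.108)&(W[...,2]<.135)&(u>270)&(u<370)&(v<225); print('bar z range',m.sum(),np.median(W[...,2][m])); Q=W[m]; print(rect(Q),Q[:,0].min())
rows=[]
for r in range(0,225,4):
    q=W[m&(v==r)]
    if len(q)>10: rows.append([q[:,0].mean(),q[:,1].min(),q[:,1].max()])
rows=np.array(rows); b=np.polyfit(rows[:,0],(rows[:,1]+rows[:,2])/2,1); print('bar ctr deg',np.degrees(np.arctan(b[0])),np.polyval(b,.44),np.polyval(b,.4))
"
```

```text
pos [0.4902 0.2425 0.1281] t 20.9 turn units [0. 0. 0.] shift cm in target axes [-0.19  0.4   4.21] in present axes [-0.19  0.4   4.21] w 0.321 F [-0.6 -0.7 -1.3]
bar z range 11344 0.11469037327264525
((431.90985107421875, 240.2652130126953), (81.09320068359375, 30.142770767211914), 1.5465879440307617) 0.39109030264738104
bar ctr deg 1.4543981740252176 0.24043014748337296 0.2394145678737884
```

View pics/w11.png

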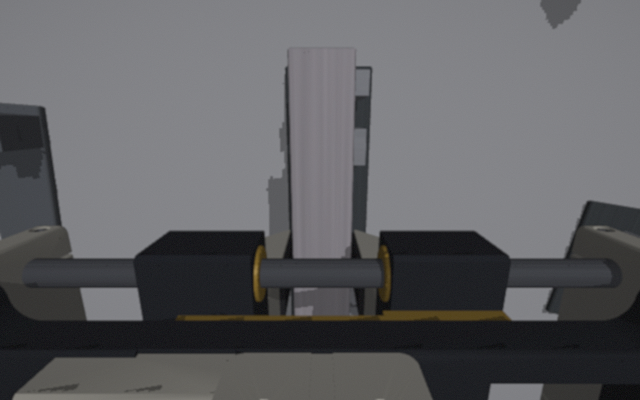

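View pics/cs11.png

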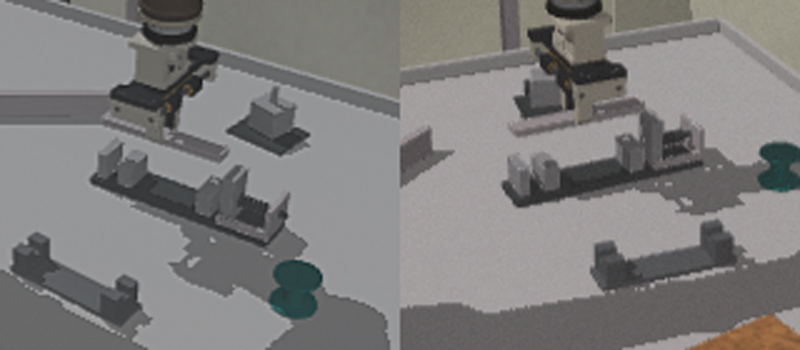

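In the wrist view the bar end is at (322,50). The bar is square to the gauge, needs +4.5 mm in y, and is about 16 mm short of seated. The side and scene views agree. Shifting sideways and lowering to 6 mm above the step.

Request:
step_arm --plan '[{"wx": 0, "wy": 0, "wz": 0, "tx": -0.1, "ty": 0.45, "tz": 0, "hand": 0.1}, {"wx": 0, "wy": 0, "wz": 0, "tx": 0, "ty": 0, "tz": 0.6, "hand": 0.1}, {"wx": 0, "wy": 0, "wz": 0, "tx": 0, "ty": 0, "tz": 0.9, "hand": 0.1}, {"wx": 0, "wy": 0, "wz": 0, "tx": 0, "ty": 0, "tz": 0.9, "hand": 0.1}, {"wx": 0, "wy": 0, "wz": 0, "tx": 0, "ty": 0, "tz": 0.9, "hand": 0.1}, {"wx": 0, "wy": 0, "wz": 0, "tx": 0, "ty": 0, "tz": 0.9, "hand": 0.1}, {"wx": 0, "wy": 0, "wz": 0, "tx": 0, "ty": 0, "tz": 0, "hand": 0.1}, {"wx": 0, "wy": 0, "wz": 0, "tx": 0, "ty": 0, "tz": 0, "hand": 0.1}, {"wx": 0, "wy": 0, "wz": 0, "tx": 0, "ty": 0, "tz": 0, "hand": 0.1}, {"wx": 0, "wy": 0, "wz": 0, "tx": 0, "ty": 0, "tz": 0, "hand": 0.1}]'

```text
clock: 21.73
position: [0.4914, 0.2472, 0.0865]
ee_rot: [-0.04, 3.141, 0.001]
force: [0.6, -0.0, -1.6]
width: 0.327
```

```bash
python3 w.py w12; python3 w.py s12 side; python3 -c "
from g import *
go((.5072,.2469,.086),181.47,0)
import cv2
p=cv2.imread('pics/w12.png')[0:240,200:460]; p2=cv2.imread('pics/s12.png')[130:210,240:370]; cv2.imwrite('pics/cs12.png',cv2.resize(p2,None,fx=6,fy=6,interpolation=2))
from h import *
p,d,W=cloud('w12.npz'); v,u=np.mgrid[:400,:640]
m=(W[...,2]>.066)&(W[...,2]<.09)&(u>270)&(u<370)&(v<225); Q=W[m]; print(rect(Q),Q[:,0].min(),np.median(Q[:,2]))
rows=[]
for r in range(0,225,4):
    q=W[m&(v==r)]
    if len(q)>10: rows.append([q[:,0].mean(),q[:,1].min(),q[:,1].max()])
rows=np.array(rows); b=np.polyfit(rows[:,0],(rows[:,1]+rows[:,2])/2,1); print('bar ctr deg',np.degrees(np.arctan(b[0])),np.polyval(b,.44),np.polyval(b,.4))
"
```

```text
pos [0.4915 0.2472 0.0866] t 21.83 turn units [ 0.005  0.008 -0.001] shift cm in target axes [-1.57 -0.07  0.06] in present axes [-1.57 -0.07  0.06] w 0.323 F [-0.2  0.6 -2. ]
((433.1051330566406, 245.0653533935547), (81.02335357666016, 30.148677825927734), 1.519861102104187) 0.39235308590978957 0.07299464868587931
bar ctr deg 1.4774129622547354 0.24521210112120304 0.24418044363609548
```

View pics/w12.png

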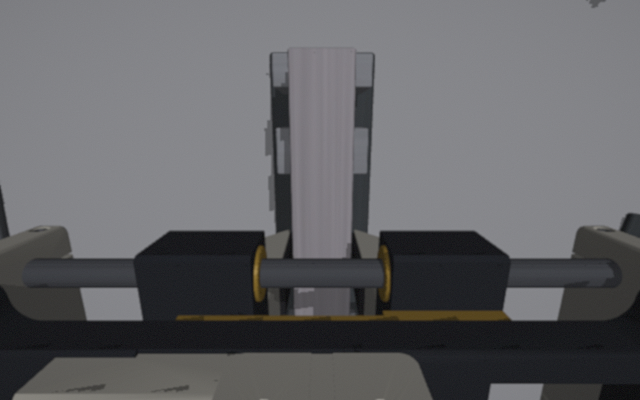

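View pics/cs12.png

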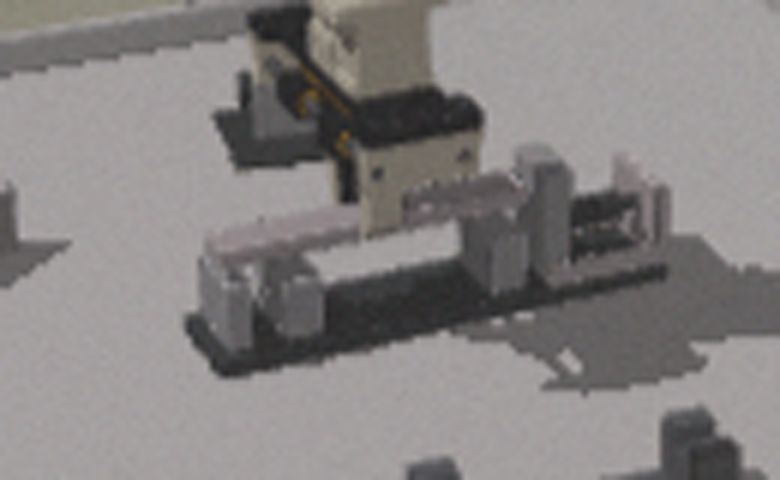

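The bar is centred over the gauge (column 322, base plate 270–374), with its end over the step. Pressing the stop back by moving +17 mm along the gauge.

Request:
step_arm --plan '[{"wx": 0, "wy": 0, "wz": 0, "tx": -0.3, "ty": 0, "tz": 0, "hand": 0.1}, {"wx": 0, "wy": 0, "wz": 0, "tx": -0.3, "ty": 0, "tz": 0, "hand": 0.1}, {"wx": 0, "wy": 0, "wz": 0, "tx": -0.3, "ty": 0, "tz": 0, "hand": 0.1}, {"wx": 0, "wy": 0, "wz": 0, "tx": -0.3, "ty": 0, "tz": 0, "hand": 0.1}, {"wx": 0, "wy": 0, "wz": 0, "tx": -0.3, "ty": 0, "tz": 0, "hand": 0.1}, {"wx": 0, "wy": 0, "wz": 0, "tx": -0.2, "ty": 0, "tz": 0, "hand": 0.1}, {"wx": 0, "wy": 0, "wz": 0, "tx": 0, "ty": 0, "tz": 0, "hand": 0.1}, {"wx": 0, "wy": 0, "wz": 0, "tx": 0, "ty": 0, "tz": 0, "hand": 0.1}, {"wx": 0, "wy": 0, "wz": 0, "tx": 0, "ty": 0, "tz": 0, "hand": 0.1}, {"wx": 0, "wy": 0, "wz": 0, "tx": 0, "ty": 0, "tz": 0, "hand": 0.1}]'

```text
clock: 22.67
position: [0.5078, 0.2475, 0.0861]
ee_rot: [0.041, -3.141, 0.0]
force: [-4.4, 0.3, -2.2]
width: 0.323
```

```bash
cat > m.py <<'E'
import sys,os
n=sys.argv[1]; zt=float(sys.argv[2])
os.system(f'python3 w.py {n}')
from g import *
go((.5087,.2469,.074),181.47,0)
from h import *
p,d,W=cloud(n+'.npz'); v,u=np.mgrid[:400,:640]
m=(abs(W[...,2]-zt)<.005)&(u>285)&(u<360)&(v<225); Q=W[m]; print('bar',rect(Q),np.median(Q[:,2]))
rows=[]
for r in range(0,225,4):
    q=W[m&(v==r)]
    if len(q)>30: rows.append([q[:,0].mean(),q[:,1].min(),q[:,1].max()])
rows=np.array(rows); b=np.polyfit(rows[:,0],(rows[:,1]+rows[:,2])/2,1); x0=np.array([q[0] for q in rows]).min(); print('bar deg',np.degrees(np.arctan(b[0])),'y@.44',np.polyval(b,.44),'end x',np.percentile(Q[:,0],.5))
for lab,a in dict(step=(.375,.415),rest=(.42,.46)).items():
    s=(W[...,0]>a[0])&(W[...,0]<a[1])&(abs(W[...,1]-.245)<.035)&(W[...,2]>(.05 if lab=='step' else .044))&(W[...,2]<(.059 if lab=='step' else .053)); print(lab,s.sum(),rect(W[s]) if s.sum()>20 else '')
E
python3 m.py w13 .073;  python3 w.py s13 side;python3 -c "
import cv2
p2=cv2.imread('pics/s13.png')[130:210,240:370]; cv2.imwrite('pics/cs13.png',cv2.resize(p2,None,fx=6,fy=6,interpolation=2))"
```

```text
pos [0.5077 0.2475 0.086 ] t 22.72 turn units [-0.001 -0.005  0.002] shift cm in target axes [-0.09 -0.06  1.2 ] in present axes [-0.1  -0.06  1.2 ] w 0.323 F [-5.6  0.7 -0.9]
bar ((449.37017822265625, 245.25146484375), (81.28762817382812, 30.232046127319336), 1.5259828567504883) 0.0722824541020636
bar deg 1.5045286045116233 y@.44 0.24505460788834635 end x 0.4091936735198802
step 3490 ((399.12884521484375, 244.42337036132812), (16.404678344726562, 50.11880874633789), 1.3618383407592773)
rest 1391 ((439.60626220703125, 245.33460998535156), (24.97051429748535, 50.1164665222168), 1.521219253540039)
```

View pics/w13.png

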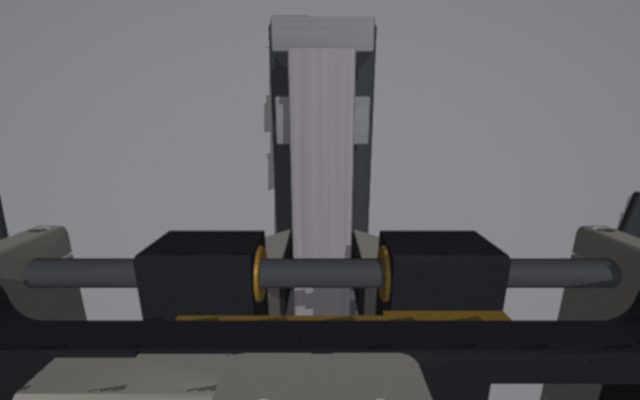

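View pics/cs13.png

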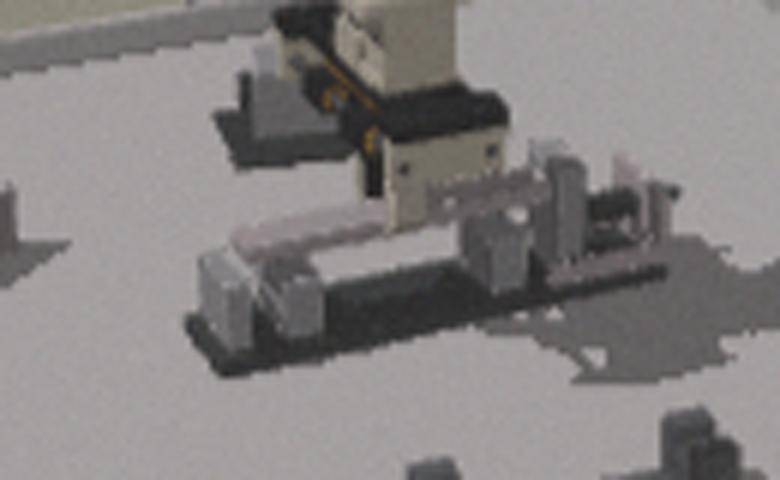

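The stop is pressed (about −5 N). The bar end is at x≈0.409 and the step face at 0.4073, so it clears by about 1.5 mm. I'll add 0.8 mm for margin and lower it slowly.

Request:
step_arm --plan '[{"wx": 0, "wy": 0, "wz": 0, "tx": -0.08, "ty": 0, "tz": 0, "hand": 0.1}, {"wx": 0, "wy": 0, "wz": 0, "tx": 0, "ty": 0, "tz": 0.15, "hand": 0.1}, {"wx": 0, "wy": 0, "wz": 0, "tx": 0, "ty": 0, "tz": 0.2, "hand": 0.1}, {"wx": 0, "wy": 0, "wz": 0, "tx": 0, "ty": 0, "tz": 0.2, "hand": 0.1}, {"wx": 0, "wy": 0, "wz": 0, "tx": 0, "ty": 0, "tz": 0.2, "hand": 0.1}, {"wx": 0, "wy": 0, "wz": 0, "tx": 0, "ty": 0, "tz": 0.2, "hand": 0.1}, {"wx": 0, "wy": 0, "wz": 0, "tx": 0, "ty": 0, "tz": 0.1, "hand": 0.1}, {"wx": 0, "wy": 0, "wz": 0, "tx": 0, "ty": 0, "tz": 0, "hand": 0.1}, {"wx": 0, "wy": 0, "wz": 0, "tx": 0, "ty": 0, "tz": 0, "hand": 0.1}, {"wx": 0, "wy": 0, "wz": 0, "tx": 0, "ty": 0, "tz": 0, "hand": 0.1}]'

```text
clock: 23.6
position: [0.5094, 0.2475, 0.0759]
ee_rot: [-0.04, 3.14, 0.0]
force: [-3.2, 0.6, 4.9]
width: 0.322
```

```bash
python3 m.py w14 .0615
```

```text
pos [0.5094 0.2475 0.0759] t 23.65 turn units [ 0.003  0.008 -0.002] shift cm in target axes [ 0.07 -0.06  0.19] in present axes [ 0.07 -0.06  0.19] w 0.318 F [-3.1 -0.6  3.3]
bar ((443.8062438964844, 245.1833038330078), (96.41851043701172, 30.141023635864258), 1.5184690952301025) 0.06109344083458967
bar deg 1.5586216471590606 y@.44 0.24506988495293974 end x 0.41044109515966454
step 4606 ((402.7676696777344, 244.3883056640625), (24.315635681152344, 50.25438690185547), 0.39462170004844666)
rest 1809 ((439.5451965332031, 245.34286499023438), (24.84861183166504, 50.11819076538086), 1.4387444257736206)
```

View pics/w14.png

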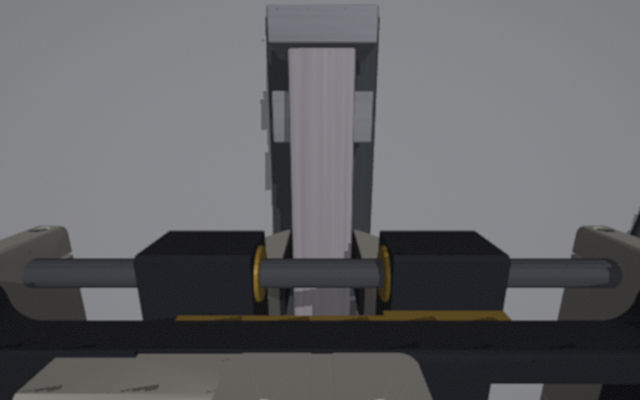

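Request:
step_arm --plan '[{"wx": 0, "wy": 0, "wz": 0, "tx": 0, "ty": 0, "tz": 0.05, "hand": 0.1}, {"wx": 0, "wy": 0, "wz": 0, "tx": 0, "ty": 0, "tz": 0.05, "hand": 0.1}, {"wx": 0, "wy": 0, "wz": 0, "tx": 0, "ty": 0, "tz": 0, "hand": 0.1}, {"wx": 0, "wy": 0, "wz": 0, "tx": 0, "ty": 0, "tz": 0, "hand": 0.1}, {"wx": 0, "wy": 0, "wz": 0, "tx": 0, "ty": 0, "tz": 0, "hand": 0.1}, {"wx": 0, "wy": 0, "wz": 0, "tx": 0, "ty": 0, "tz": 0, "hand": 0.1}, {"wx": 0, "wy": 0, "wz": 0, "tx": 0, "ty": 0, "tz": 0, "hand": 0.1}, {"wx": 0, "wy": 0, "wz": 0, "tx": 0, "ty": 0, "tz": 0, "hand": 0.1}, {"wx": 0, "wy": 0, "wz": 0, "tx": 0, "ty": 0, "tz": 0, "hand": 0.1}, {"wx": 0, "wy": 0, "wz": 0, "tx": 0, "ty": 0, "tz": 0, "hand": 0.1}]'

```text
clock: 24.48
position: [0.5095, 0.2475, 0.0751]
ee_rot: [-0.04, 3.14, 0.001]
force: [-3.0, -0.5, 4.7]
width: 0.325
```

```bash
python3 m.py w15 .0615; python3 w.py s15 side;python3 w.py c15 scene;python3 -c "
import cv2
p2=cv2.imread('pics/s15.png')[130:210,240:370];p=cv2.imread('pics/c15.png')[140:220,330:460]; cv2.imwrite('pics/cs15.png',cv2.resize(cv2.vconcat([p2,p]),None,fx=3.7,fy=3.7,interpolation=2))"
```

```text
pos [0.5095 0.2476 0.0751] t 24.53 turn units [ 0.004  0.012 -0.002] shift cm in target axes [ 0.09 -0.06  0.11] in present axes [ 0.09 -0.06  0.11] w 0.319 F [-1.6 -0.7  5.7]
bar ((442.6302795410156, 245.12489318847656), (98.63101196289062, 30.166290283203125), 1.4613474607467651) 0.06087283601782554
bar deg 1.5491829905134114 y@.44 0.24507210716625502 end x 0.41054994592381067
step 4661 ((402.873291015625, 244.3887176513672), (23.96623420715332, 50.039798736572266), 0.9446579813957214)
rest 1818 ((439.77789306640625, 245.4088592529297), (24.706459045410156, 50.132965087890625), 1.4587020874023438)
```

View pics/cs15.png

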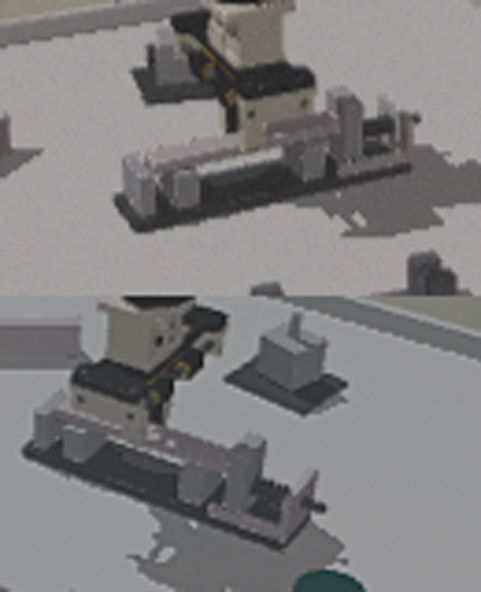

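The bar is down on the rests (about 7 N contact). Letting go; the spring should slide it to the step.

Request:
step_arm --plan '[{"wx": 0, "wy": 0, "wz": 0, "tx": 0, "ty": 0, "tz": 0, "hand": 0.36}, {"wx": 0, "wy": 0, "wz": 0, "tx": 0, "ty": 0, "tz": 0, "hand": 0.4}, {"wx": 0, "wy": 0, "wz": 0, "tx": 0, "ty": 0, "tz": 0, "hand": 0.5}, {"wx": 0, "wy": 0, "wz": 0, "tx": 0, "ty": 0, "tz": 0, "hand": 0.6}, {"wx": 0, "wy": 0, "wz": 0, "tx": 0, "ty": 0, "tz": 0, "hand": 0.6}, {"wx": 0, "wy": 0, "wz": 0, "tx": 0, "ty": 0, "tz": 0, "hand": 0.6}, {"wx": 0, "wy": 0, "wz": 0, "tx": 0, "ty": 0, "tz": 0, "hand": 0.6}, {"wx": 0, "wy": 0, "wz": 0, "tx": 0, "ty": 0, "tz": 0, "hand": 0.6}, {"wx": 0, "wy": 0, "wz": 0, "tx": 0, "ty": 0, "tz": 0, "hand": 0.6}, {"wx": 0, "wy": 0, "wz": 0, "tx": 0, "ty": 0, "tz": 0, "hand": 0.6}]'

```text
clock: 25.47
position: [0.509, 0.2475, 0.0747]
ee_rot: [-0.04, 3.141, 0.0]
force: [0.1, 0.3, 1.0]
width: 0.602
```

```bash
python3 m.py w16 .0605
```

```text
pos [0.5089 0.2475 0.0746] t 25.52 turn units [0. 0. 0.] shift cm in target axes [ 0.02 -0.06  0.06] in present axes [ 0.02 -0.06  0.06] w 0.596 F [-1.4 -0.2 -0.2]
bar ((441.4917297363281, 246.11715698242188), (99.06301879882812, 32.38966751098633), 2.0199642181396484) 0.060873891099682935
bar deg 1.4147146444194982 y@.44 0.24532199006020908 end x 0.3954263986415383
step 4301 ((402.74066162109375, 244.387939453125), (50.409847259521484, 24.101037979125977), 89.73045349121094)
rest 1816 ((439.58477783203125, 245.43939208984375), (24.63045310974121, 50.28050231933594), 1.4870688915252686)
```

View pics/w16.png

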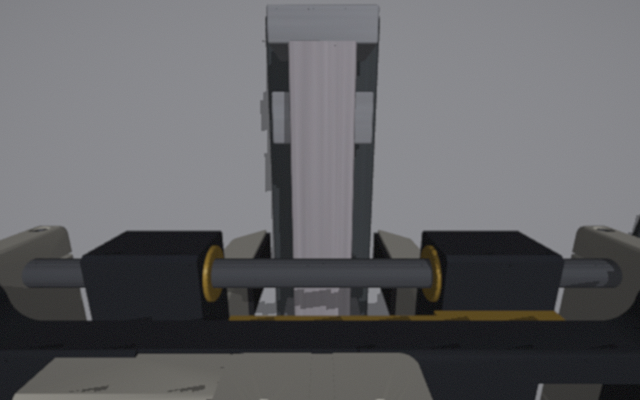

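The bar end (row 42) is now against the step, and the bar is centred and square. Withdrawing straight up, then a view of the stop.

Request:
step_arm --plan '[{"wx": 0, "wy": 0, "wz": 0, "tx": 0, "ty": 0, "tz": -0.5, "hand": 0.6}, {"wx": 0, "wy": 0, "wz": 0, "tx": 0, "ty": 0, "tz": -1, "hand": 0.6}, {"wx": 0, "wy": 0, "wz": 0, "tx": 0, "ty": 0, "tz": -2, "hand": 0.6}, {"wx": 0, "wy": 0, "wz": 0, "tx": 0, "ty": 0, "tz": -3, "hand": 0.6}, {"wx": 0, "wy": 0, "wz": 0, "tx": 0, "ty": 0, "tz": -3, "hand": 0.6}, {"wx": 0, "wy": 0, "wz": 0, "tx": -1.5, "ty": 0, "tz": -3, "hand": 0.6}, {"wx": 0, "wy": 0, "wz": 0, "tx": -2.5, "ty": 0, "tz": -2.5, "hand": 0.6}, {"wx": 0, "wy": 0, "wz": 0, "tx": -2.5, "ty": 0, "tz": -2, "hand": 0.6}, {"wx": 0, "wy": 0, "wz": 0, "tx": -2.5, "ty": 0, "tz": 0, "hand": 0.6}, {"wx": 0, "wy": 0, "wz": 0, "tx": -2, "ty": 0, "tz": 0, "hand": 0.6}]'

```text
clock: 26.35
position: [0.6213, 0.2503, 0.2479]
ee_rot: [-0.04, 3.137, 0.003]
force: [0.1, 0.1, -0.3]
width: 0.596
```

Request:
step_arm --plan '[{"wx": 0, "wy": 0, "wz": 0, "tx": 0, "ty": 0, "tz": 0, "hand": 0.6}, {"wx": 0, "wy": 0, "wz": 0, "tx": 0, "ty": 0, "tz": 0, "hand": 0.6}, {"wx": 0, "wy": 0, "wz": 0, "tx": 0, "ty": 0, "tz": 0, "hand": 0.6}, {"wx": 0, "wy": 0, "wz": 0, "tx": 0, "ty": 0, "tz": 0, "hand": 0.6}, {"wx": 0, "wy": 0, "wz": 0, "tx": 0, "ty": 0, "tz": 0, "hand": 0.6}, {"wx": 0, "wy": 0, "wz": 0, "tx": 0, "ty": 0, "tz": 0, "hand": 0.6}, {"wx": 0, "wy": 0, "wz": 0, "tx": 0, "ty": 0, "tz": 0, "hand": 0.6}, {"wx": 0, "wy": 0, "wz": 0, "tx": 0, "ty": 0, "tz": 0, "hand": 0.6}, {"wx": 0, "wy": 0, "wz": 0, "tx": 0, "ty": 0, "tz": 0, "hand": 0.6}, {"wx": 0, "wy": 0, "wz": 0, "tx": 0, "ty": 0, "tz": 0, "hand": 0.6}]'

```text
clock: 27.18
position: [0.6188, 0.2503, 0.2446]
ee_rot: [0.04, -3.141, -0.0]
force: [-0.0, -0.1, -0.6]
width: 0.6
```

```bash
python3 w.py w17; python3 - <<'E'
from g import *
from h import *
p,d,W=cloud('w17.npz'); v,u=np.mgrid[:400,:640]
def q(z0,z1,x0,x1): m=(W[...,2]>z0)&(W[...,2]<z1)&(W[...,0]>x0)&(W[...,0]<x1)&(abs(W[...,1]-.247)<.04)&(v<235); return W[m]
B=q(.0585,.066,.40,.62); r=rect(B); print('bar',r,np.median(B[:,2]))
A=np.c_[B[:,:2],np.ones(len(B))]; print('slope',np.linalg.lstsq(A,B[:,2],rcond=None)[0])
print('stop',rect(q(.078,.092,.57,.66))); print('step',rect(q(.052,.0575,.37,.4065)))
o=arm.observe(); print(o['clock'],o['position'],o['force'])
E
```

```text
bar ((526.5931396484375, 247.85589599609375), (162.0924072265625, 44.40245056152344), 1.1037068367004395) 0.061814282822411415
slope [0.01341699 0.00066238 0.05464894]
stop ((616.5921020507812, 249.61431884765625), (19.615169525146484, 45.90626907348633), 1.2957022190093994)
step ((0.0, 0.0), (0.0, 0.0), 0.0)
27.2333 [0.6188662  0.25027085 0.24462361] [-0.45260532  0.11279441  0.26288629]
```

View pics/w17.png

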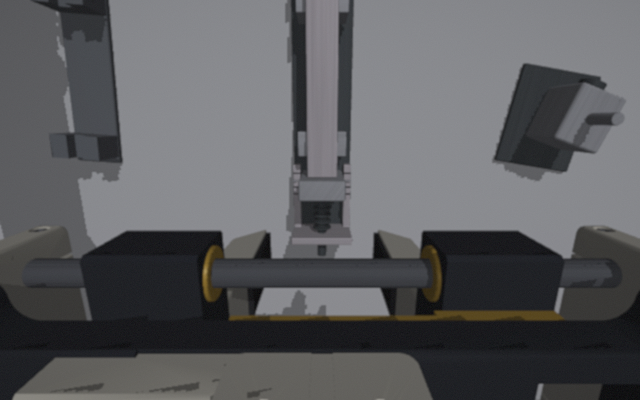

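```bash
python3 w.py c18 scene; python3 - <<'E'
from h import *
p,d,W=cloud('w17.npz'); v,u=np.mgrid[:400,:640]
m=(W[...,2]>.055)&(W[...,2]<.07)&(W[...,0]>.44)&(W[...,0]<.59)&(abs(W[...,1]-.247)<.013)&(v<235); B=W[m]
print(len(B),np.linalg.lstsq(np.c_[B[:,:2],np.ones(len(B))],B[:,2],rcond=None)[0])
mt=(abs(W[...,2])<.006)&(v<220)&(W[...,0]>.4)&(W[...,0]<.6); T=W[mt]; print('table slope',np.linalg.lstsq(np.c_[T[:,:2],np.ones(len(T))],T[:,2],rcond=None)[0])
for n in('scene0','c18'):
    p,d,W=cloud(n+'.npz'); print(n)
    for l,(x,y,r) in dict(spool=(.767,.13,.05),dish=(.761,-.191,.08),case=(.464,-.486,.14),mag=(.542,.515,.06)).items():
        s=(W[...,2]>.015)&(np.hypot(W[...,0]-x,W[...,1]-y)<r)&(W[...,2]<.09); print(l,np.round(rect(W[s])[0],1))
E
```

```text
4389 [0.01347818 0.0013096  0.05447209]
table slope [ 0.0054669   0.0008651  -0.00394561]
scene0
spool [766.8 130.1]
dish [ 760.8 -190.5]
case [ 464.3 -484.5]
mag [542.3 514.8]
c18
spool [765.5 130.7]
dish [ 760.4 -190. ]
case [ 464.7 -484.7]
mag [545. 514.]
```

View pics/c18.png

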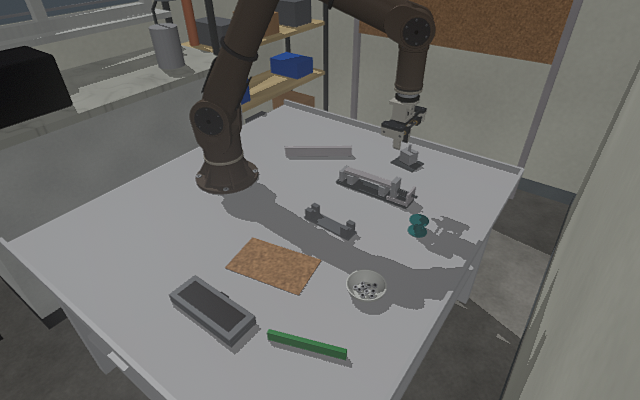

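```bash
python3 -c "
from cell import arm
print(arm.sign_off(), arm.observe()['clock'])"
```

```text
the job is handed in; nothing more can be done
the job is handed in; nothing more can be done
```

The job is handed in. The bar was laid flat on the cork mat and let go. I then took it across its width and set it across both rests of the span gauge, held between the step and the sprung stop. The hand-in gives no verdict, so the figures below are my own last measurements; the clock stood at about 27 s of the 66 s allowed.

**Laying down:** I held the bar in the rack across its thickness, tilted it 33° over the mat, set its edge down and let go, and it fell flat. The first try at the rack came up empty because I lifted before the fingers had closed. The bar had not moved, and the second try held.

**Last checks:**

| Check | Measured | Allowed |
|---|---|---|
| Sprung stop pushed back | about 7.9 mm | 5 to 11 mm |
| Bar against gauge, square | within about 0.1° | 4.5° |
| Bar off mid-width | within about 0.5 mm | 10 mm |
| Bar tilt | 0.8° raw, about 0.5° after correcting for camera bias | 2° |

- **Lengthwise:** the bar's end is up against the fixed step in the wrist picture.
- **Tilt:** the fitted slope was not exactly zero. It is either leftover camera bias or the stop end sitting about 1 mm high.
- **Things to leave alone:** the dish, spool, calipers case and magnetic base measured within 3 mm of where they started, which is about the measuring noise.
- **Robot:** the gripper is well above the gauge and touching nothing.

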